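Set the former clamps with gauge blades

TASK

Slide every setting gauge on the bench into the slot of the clamp that has its colour, flat and straight, until its handle stops against the clamp's front face, and let go. With all of them in place, squeeze the hand valve's orange trigger fully home to cycle the clamps and let it spring back; then draw the gauges out and lay them all flat on the floor of the grey tray. Finally squeeze and release the trigger once more to run the clamps empty; do not disturb the bottle or the box.

Things in the scene. Friction and masses are not known exactly. Their poses are not given: they have to be found in the camera images.
- gauge_red: setting gauge, red handle (may be absent), lying flat: steel blade 140 long (x -55 to +85), 40 wide, 5 thick; on it an upright handle block 40 long (x -20 to +20), 24 wide (y), top 50 above the underside; dark heel 10 thick at x -55 to -20. The handle's front (x +20) is the depth stop. 0.3 kg, balanced under the handle. Origin: on the underside below the handle's middle; x towards the tip
- gauge_red_tip (a point): middle of the front edge of the red gauge's blade, 85 ahead of its origin, at mid-thickness (2.5 above the underside)
- clamp_red: fixed blue clamp with red plates on top and front, 80 wide. Lower jaw 70 high, sticking out 45 in front as a ledge; above it a level slot 70 to 80 high, 50 wide, 85 deep, open to -x; upper jaw 80 to 106 high, front face at x = 0; hood 140 high from x = 88 to 118. Origin: on the table under the middle of the upper jaw's front face; +x points into the slot
- clamp_red_mouth (a point): middle of the red clamp's slot mouth, at the height of the slot's floor (70 over the table), on the upper jaw's front face; axes as the clamp's
- gauge_yellow: setting gauge, yellow handle (may be absent), lying flat: steel blade 140 long (x -55 to +85), 40 wide, 5 thick; on it an upright handle block 40 long (x -20 to +20), 24 wide (y), top 50 above the underside; dark heel 10 thick at x -55 to -20. The handle's front (x +20) is the depth stop. 0.3 kg, balanced under the handle. Origin: on the underside below the handle's middle; x towards the tip
- gauge_yellow_tip (a point): middle of the front edge of the yellow gauge's blade, 85 ahead of its origin, at mid-thickness (2.5 above the underside)
- clamp_yellow: fixed blue clamp with yellow plates on top and front, 80 wide. Lower jaw 70 high, sticking out 45 in front as a ledge; above it a level slot 70 to 80 high, 50 wide, 85 deep, open to -x; upper jaw 80 to 106 high, front face at x = 0; hood 140 high from x = 88 to 118. Origin: on the table under the middle of the upper jaw's front face; +x points into the slot
- clamp_yellow_mouth (a point): middle of the yellow clamp's slot mouth, at the height of the slot's floor (70 over the table), on the upper jaw's front face; axes as the clamp's
- gauge_green: setting gauge, green handle (may be absent), lying flat: steel blade 140 long (x -55 to +85), 40 wide, 5 thick; on it an upright handle block 40 long (x -20 to +20), 24 wide (y), top 50 above the underside; dark heel 10 thick at x -55 to -20. The handle's front (x +20) is the depth stop. 0.3 kg, balanced under the handle. Origin: on the underside below the handle's middle; x towards the tip
- gauge_green_tip (a point): middle of the front edge of the green gauge's blade, 85 ahead of its origin, at mid-thickness (2.5 above the underside)
- clamp_green: fixed blue clamp with green plates on top and front, 80 wide. Lower jaw 70 high, sticking out 45 in front as a ledge; above it a level slot 70 to 80 high, 50 wide, 85 deep, open to -x; upper jaw 80 to 106 high, front face at x = 0; hood 140 high from x = 88 to 118. Origin: on the table under the middle of the upper jaw's front face; +x points into the slot
- clamp_green_mouth (a point): middle of the green clamp's slot mouth, at the height of the slot's floor (70 over the table), on the upper jaw's front face; axes as the clamp's
- valve: hand valve bolted to the table: dark base plate 150 x 90, on two posts a fixed black grip bar 125 long (along x), 20 thick (y from 0 to 20), from 68 to 102 high; beside it at -y an orange squeeze trigger. Origin: on the table under the bar's -y face
- valve_grip (a point): where to squeeze: on the valve, midway between the outer faces of grip bar and trigger when the trigger is fully squeezed (there 30 apart along y; 46 apart with the trigger released, the trigger then reaching to 31 at -y from this point), 85 over the table
- trigger (a joint): angle of the orange sprung trigger: 0 released, 0.22 rad fully squeezed against the grip bar (a stop). It hinges on an upright axis at the valve's +x end and is closed by moving towards +y of the valve; about 8 N at its middle; springs back by itself
- trigger_pad (a point): point at the middle of the trigger's outer face, 70 from its hinge; moves with it
- tray: shallow grey tray fixed to the table, outside 212 (x) x 222 (y) x 20 high, wall 6 thick, inner floor 5 to 6 over the table; origin: centre of its underside
- oil_bottle: bystander: amber oil bottle 56 across, 130 high; origin: centre of underside
- parts_box: bystander: closed cardboard box 70 x 80 x 50 high; origin: centre of underside

How it is judged:
On the way, in this order (a step that is already met when the one before it is completed fails the run):
1. every gauge present is in its own colour's slot, its handle within 5 mm of the clamp's face, and let go (x of gauge_red_tip in the frame of clamp_red_mouth above 0.06 m and y of gauge_red_tip in the frame of clamp_red_mouth between -0.012 and 0.012 m and z of gauge_red_tip in the frame of clamp_red_mouth between -0.004 and 0.01 m and angle between the x axis of gauge_red and the x axis of clamp_red, either way round below 0.12 rad and x of gauge_yellow_tip in the frame of clamp_yellow_mouth above 0.06 m and y of gauge_yellow_tip in the frame of clamp_yellow_mouth between -0.012 and 0.012 m and z of gauge_yellow_tip in the frame of clamp_yellow_mouth between -0.004 and 0.01 m and angle between the x axis of gauge_yellow and the x axis of clamp_yellow, either way round below 0.12 rad and x of gauge_green_tip in the frame of clamp_green_mouth above 0.06 m and y of gauge_green_tip in the frame of clamp_green_mouth between -0.012 and 0.012 m and z of gauge_green_tip in the frame of clamp_green_mouth between -0.004 and 0.01 m and angle between the x axis of gauge_green and the x axis of clamp_green, either way round below 0.12 rad and contact force between the fingers and gauge_red below 0.3 N and contact force between the fingers and gauge_yellow below 0.3 N and contact force between the fingers and gauge_green below 0.3 N), for 0.2 s.
2. the trigger is squeezed home (past 0.17 of 0.22 rad) while all the gauges are in place (value of joint trigger above 0.17 rad and x of gauge_red_tip in the frame of clamp_red_mouth above 0.06 m and y of gauge_red_tip in the frame of clamp_red_mouth between -0.012 and 0.012 m and z of gauge_red_tip in the frame of clamp_red_mouth between -0.004 and 0.01 m and angle between the x axis of gauge_red and the x axis of clamp_red, either way round below 0.12 rad and x of gauge_yellow_tip in the frame of clamp_yellow_mouth above 0.06 m and y of gauge_yellow_tip in the frame of clamp_yellow_mouth between -0.012 and 0.012 m and z of gauge_yellow_tip in the frame of clamp_yellow_mouth between -0.004 and 0.01 m and angle between the x axis of gauge_yellow and the x axis of clamp_yellow, either way round below 0.12 rad and x of gauge_green_tip in the frame of clamp_green_mouth above 0.06 m and y of gauge_green_tip in the frame of clamp_green_mouth between -0.012 and 0.012 m and z of gauge_green_tip in the frame of clamp_green_mouth between -0.004 and 0.01 m and angle between the x axis of gauge_green and the x axis of clamp_green, either way round below 0.12 rad), for 0.1 s.
3. the trigger has sprung back (under 0.03 rad) (value of joint trigger below 0.03 rad), for 0.1 s.
4. every gauge present lies flat on the floor of the tray, let go (x of gauge_red in the frame of tray between -0.09 and 0.09 m and y of gauge_red in the frame of tray between -0.09 and 0.09 m and z of gauge_red in the frame of tray between 0 and 0.011 m and angle between each of gauge_red, gauge_yellow, gauge_green's own z axis and vertical below 0.1 rad and linear speed of each of gauge_red, gauge_yellow, gauge_green below 0.03 m/s and contact force between the fingers and gauge_red below 0.3 N and x of gauge_yellow in the frame of tray between -0.09 and 0.09 m and y of gauge_yellow in the frame of tray between -0.09 and 0.09 m and z of gauge_yellow in the frame of tray between 0 and 0.011 m and contact force between the fingers and gauge_yellow below 0.3 N and x of gauge_green in the frame of tray between -0.09 and 0.09 m and y of gauge_green in the frame of tray between -0.09 and 0.09 m and z of gauge_green in the frame of tray between 0 and 0.011 m and contact force between the fingers and gauge_green below 0.3 N), for 0.2 s.
5. the trigger is squeezed home again (past 0.17 rad) with all the gauges in the tray (all of step 4 and value of joint trigger above 0.17 rad), for 0.1 s.
At the end, for the whole second after the job is handed in: every gauge present lies flat (within 0.1 rad) and at rest on the floor of the tray (underside under 11 mm over the table, origin within 90 mm of the tray centre in its x and y), let go; the trigger is released (under 0.03 rad) (all of step 4 and value of joint trigger below 0.03 rad); the robot touches nothing.
It fails at once if the oil bottle is disturbed (moved over 30 mm or tipped) (distance of oil_bottle from where it was at the start of the episode above 0.03 m or angle between oil_bottle's own z axis and vertical above 0.4 rad).
It fails at once if the cardboard box is disturbed (moved over 30 mm or tipped) (distance of parts_box from where it was at the start of the episode above 0.03 m or angle between parts_box's own z axis and vertical above 0.4 rad).
Of gauge_red, gauge_yellow, gauge_green only 2 to 3 are there at a start; the rules pass over those that are not, and their reading is None.
At some moment in a run one of gauge_red, gauge_yellow, gauge_green may be knocked a few centimetres aside while the robot is not near it.
Once in a run the grip may slacken for a moment while it holds something.
It also fails if it takes over 210 s, if anything falls off the work surface, if the arm or the gripper's body presses on something with over 40 N, if the wrist force passes 120 N, or if a joint passes its speed limit or range.

ROBOT

A 7-joint arm with a two-finger parallel gripper is mounted at the origin on the work surface. World frame = base frame: x ahead of the robot, y to its left, z up, the work surface at z = 0. Lengths are in m, angles in rad, forces in N, time in s.
With the tool pointing down it reaches from about 0.4 to 0.925 m from the base axis. Payload 5.6 kg.
Tool frame: the origin (TCP) lies at the very end of the fingers, on their centre line; the grasp point (between the pads) lies 19 mm behind it; z points along the fingers, y is the line along which they close (so a half turn about z gives the same grasp; the last joint's range is limited). The gripper opens to 85 mm and grips with 20 to 120 N. Pads are 22 mm wide; open, the fingers measure 114 mm over their backs; the gripper's body (76 mm by 85 mm) begins 54 mm behind the grasp point. The pads swing forward as they close: fully open they stand 13 mm farther back than shut.
Start: joints at [1.234, 0.468, -0.012, 1.603, 0.006, 1.071, -0.056], TCP at [0.188, -0.622, 0.231] pointing down, gripper open.
Joint ranges: [-2.53, 2.53], [-0.31, 2.02], [-1.57, 1.55], [0.28, 2.44], [-1.29, 4.43], [0.15, 1.84], [-2.92, 2.92]. Speed limits (rad/s): [2.57, 2.57, 3.14, 3.14, 3.14, 3.14, 3.14].

INTERFACE

Orientations are given as a rotation vector (axis times angle).
In Python, from cell import ctrl gives the robot as it stands.
- The arm moves only by the tool arm_command, never from a script. Its argument "series" is a list of rows, each a list of 7 numbers: the shift along the tool's x, y, z normalised to -1 to 1, where 1 is 0.25 m, then the turn, a rotation vector about the tool's x, y, z normalised to -1 to 1, where 1 is pi rad, then the closure, from -1 (fully open) to 1 (shut). In form: [[tx, ty, tz, wx, wy, wz, claw], ...]. A call has 1 to 20 rows; each row is the pose to reach, as a shift and turn from the pose commanded when the call began, along the tool's axes at that moment, turning the shorter way round; what a row does not reach only later rows make up. A row lasts 1/12 s, in which the tool goes at most 41.7 mm and 7.16 degrees, less where a joint would pass 70% of its speed; a pose out of reach is approached as far as the arm can. A call with a number of a shift or a turn outside -1 to 1 is refused whole. A call with a gripper value outside its range is refused whole. The fingers move at their own pace and stop on an object; "squeeze" is the grip in N (left out, the last holds). Time passes only in rows, so rows that repeat a pose let the fingers close. It gives the time, the measured TCP pose, the force, the opening and the grip force at its end, in the units of the state.
- ctrl.sense(): the state, without advancing time (a new reading comes with each control period).
- ctrl.get_image(name): name is "scene" or "top"; returns (picture, depth): 384x512x3 uint8, red, green, blue; 384x512 float32, m along the optical axis (not along the pixel's ray), 0 where there is no reading.
- ctrl.camera_info(name): a dict with "fx", "fy", "cx", "cy" (pixels), "position" and "attitude" of the camera in the world. Camera axes: x right, y down, z forward; pixel columns grow to the right and rows downward; lengths in m; the calibration is good to about 2 mm. A picture is of the moment at which its call begins. camera_info takes no time and is no camera call.
- ctrl.job_done(): hands the job in; it is judged then, once.
The state is a dict: "clock": time; "joint_pos": joint angles; "qvel": joint speeds; "joint_efforts": joint torques, N m; "tcp_pos": TCP position; "orientation": TCP orientation; "contact_force": force on the tool from outside, world axes, zero at the start; "torque": the same for the moment, N m; "opening": finger opening in m; "grip_force": force on a finger pad.
Only numpy, scipy, OpenCV 4.12 (cv2) and the standard library are available. Lean on these libraries where they do the work, as an engineer would, in place of code of your own. Each camera call takes 0.05 s, during which the arm holds its last target. There are 200 camera calls.

## Working session

There is one attempt and no reset: what is moved stays moved. The work goes in short steps, Python scripts to look and compute and a tool call to move; the robot and the scene stay as the last step left them, time stands still between calls to the robot, and variables do not carry over. Pictures are saved under pics/ and viewed, at most 14 in all, crops included, and the job is handed in when it is done.

Besides the shell and the picture viewer there is one more tool, called as name(argument=value, ...) on one line, values as JSON. arm_command: Moves the arm, as the interface text tells. Its arguments: {"type":"object","properties":{"series":{"type":"array","items":{"type":"array","items":{"type":"number","minimum":-1,"maximum":1}}},"squeeze":{"type":"number"}},"required":["series"]}

```bash
ls; mkdir -p pics; cat > h.py <<'E'
import numpy as np, cv2
from scipy.spatial.transform import Rotation as R
from cell import ctrl
def cam(n):
    i=ctrl.camera_info(n); return i
def rot(a):
    a=np.array(a,float)
    return a if a.shape==(3,3) else (R.from_rotvec(a).as_matrix() if a.size==3 else R.from_quat(a).as_matrix())
def cloud(n,d):
    i=cam(n); v,u=np.mgrid[:d.shape[0],:d.shape[1]]
    p=np.stack([(u-i['cx'])/i['fx']*d,(v-i['cy'])/i['fy']*d,d],-1)
    return p@rot(i['attitude']).T+np.array(i['position'])
def ray(n,u,v,z):
    i=cam(n); r=rot(i['attitude'])@np.array([(u-i['cx'])/i['fx'],(v-i['cy'])/i['fy'],1]); p=np.array(i['position'])
    return p+r*(z-p[2])/r[2]
E
python3 - <<'E'
from h import *
for n in('scene','top'):
    im,d=ctrl.get_image(n); np.savez('pics/'+n+'0.npz',im=im,d=d); cv2.imwrite('pics/%s0.png'%n,im[:,:,::-1]); print(cam(n))
print(ctrl.sense())
E
```

```text
pics
{'fx': 376.9308591528427, 'fy': 376.9308591528427, 'cx': 254.04736687375458, 'cy': 187.2520986153969, 'position': array([0.9314979 , 0.41055004, 0.9290993 ]), 'attitude': array([-0.98516184, -2.68260405,  0.77801322])}
{'fx': 458.07877145068335, 'fy': 458.07877145068335, 'cx': 263.654500620334, 'cy': 194.48970916929304, 'position': array([0.40345991, 0.00846834, 1.17613046]), 'attitude': array([-2.15566604,  2.11039371, -0.2098814 ])}
{'clock': 0.1, 'joint_pos': array([ 1.23402124,  0.46830868, -0.01163043,  1.6035246 ,  0.00598623,
        1.07136731, -0.05632062]), 'qvel': array([-0.00083807, -0.00437121,  0.00091863, -0.00390781,  0.00042797,
       -0.00064816, -0.00142235]), 'joint_efforts': array([ 1.56884038e-03, -5.33524740e+01,  2.17147329e-02, -2.51967287e+01,
        1.14487010e-02,  4.29575506e-03,  2.28443457e-05]), 'tcp_pos': array([ 0.18803462, -0.6216966 ,  0.23042374]), 'orientation': array([-3.10625347e+00, -4.59473553e-01,  4.99757905e-04]), 'contact_force': array([ 0.0061732 ,  0.15728612, -0.68532907]), 'torque': array([ 0.0061827 , -0.00880291, -0.0225362 ]), 'grip_force': 0.0, 'opening': 0.08531658368227953}
```

View pics/scene0.png

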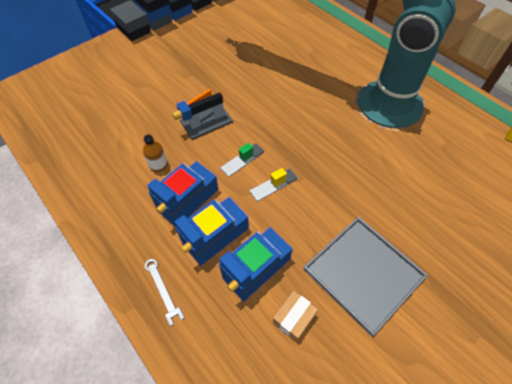

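View pics/top0.png

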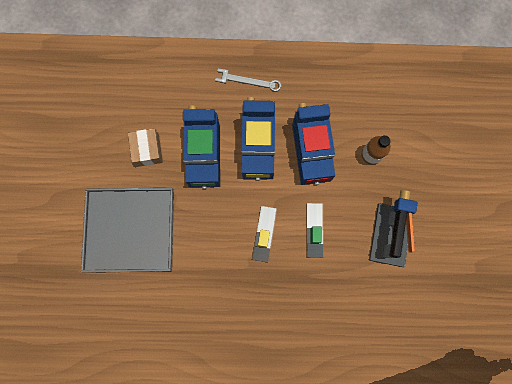

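The top view shows the yellow gauge (265,232) and green gauge (315,230). There is no red gauge. The clamps are green (200,145), yellow (258,138) and red (315,140), the tray is at (127,230), the valve at (398,230), the bottle at (377,148) and the box at (143,146). Next I'll measure them.

```bash
cat >> h.py <<'E'
def hsv(im): return cv2.cvtColor(im,cv2.COLOR_RGB2HSV)
HUE=dict(green=(50,75,120,50),yellow=(22,32,150,120),red=(174,185,150,120))
def mask(im,c):
    h=hsv(im).astype(int); a,b,s,v=HUE[c]
    H=np.where(h[...,0]<a-100,h[...,0]+180,h[...,0]) if b>180 else h[...,0]
    return ((H>=a)&(H<=b)&(h[...,1]>s)&(h[...,2]>v)).astype(np.uint8)
def blobs(m,mn=25):
    n,l,s,c=cv2.connectedComponentsWithStats(m)
    return [(l==k,s[k],c[k]) for k in range(1,n) if s[k,4]>=mn]
def rect(P):
    (c,sz,a)=cv2.minAreaRect((P[:,:2]*1000).astype(np.float32)); return np.round(c,1),np.round(sz,1),round(a,1)
E
python3 - <<'E'
from h import *
np.set_printoptions(precision=4,suppress=True)
for n in('scene','top'):
    z=np.load('pics/%s0.npz'%n); im,d=z['im'],z['d']; P=cloud(n,d)
    print(n,'tbl',np.median(P[150:330:10,230:300:10,2]))
    for c in HUE:
        for m,s,ce in blobs(mask(im,c)):
            p=P[m&(d>0)]; zt=np.percentile(p[:,2],[5,50,95])
            q=p[p[:,2]>zt[1]-.006] 
            print(c,s[:5],'z',zt,'rect',rect(q))
    h=hsv(im)
    st=((h[...,1]<40)&(h[...,2]>150)&(P[...,2]<.03)).astype(np.uint8)
    for m,s,ce in blobs(st,100):
        p=P[m&(d>0)]
        if np.linalg.norm(p.mean(0)[:2])<1: print('steel',s,np.median(p[:,2]),rect(p))
    g=((h[...,1]<60)&(h[...,2]>80)&(h[...,2]<150)).astype(np.uint8)
    for m,s,ce in blobs(g,1500):
        p=P[m&(d>0)]
        print('grey',s,np.median(p[:,2]),rect(p))
    o=((h[...,0]<13)&(h[...,0]>3)&(h[...,1]>200)&(h[...,2]>150)&(P[...,2]>.05)).astype(np.uint8)
    for m,s,ce in blobs(o,15):
        p=P[m&(d>0)]; print('orange',s,p.min(0),p.max(0),rect(p))
E
```

```text
scene tbl 0.0015952792757609746
green [319   0  17  11  46] z [-0.0024  0.0006  0.0029] rect (array([-242.6, -530.7]), array([34.5, 85.9]), 1.7)
green [351  20  29  17  99] z [-0.0026  0.0011  0.0047] rect (array([-234.5, -323.8]), array([ 32.3, 128.9]), 4.2)
green [429  68  18  13  79] z [-0.0025  0.0009  0.004 ] rect (array([-238. ,   17.2]), array([69.5, 31.9]), 89.4)
green [446  78  12  11  37] z [-0.0013  0.0013  0.0041] rect (array([-232.3,   79. ]), array([51.1, 29.9]), 66.3)
green [470  92  27  22 119] z [-0.0019  0.0013  0.0038] rect (array([-237.3,  201.5]), array([106.1,  35. ]), 85.3)
green [498 109   8   8  25] z [-0.0023  0.0004  0.004 ] rect (array([-243.7,  264.4]), array([28.2, 21.8]), 18.3)
green [239 143  14  18 173] z [0.0182 0.0467 0.051 ] rect (array([ 514.4, -139.1]), array([39.5, 25.7]), 1.9)
green [237 239  35  33 583] z [0.1061 0.1084 0.1108] rect (array([725.1, 150.8]), array([57.4, 58.7]), 2.0)
yellow [506 129   6  12  51] z [0.004  0.0147 0.0295] rect (array([-155.3,  332.5]), array([31.7, 11.3]), 46.1)
yellow [271 168  16  19 199] z [0.0142 0.0469 0.0515
[... 1075 characters left out ...]
.106  0.1093 0.1128] rect (array([751.3,  11.2]), array([58.6, 58.5]), 1.2)
red [302 125  28  27 578] z [0.106  0.109  0.1123] rect (array([ 741.9, -128.8]), array([61. , 59.3]), 8.3)
steel [215  69  66  22 378] 0.007905021036324844 (array([935.4,  41.5]), array([176.9,  37.8]), 81.5)
steel [307 203  16  25 349] 0.004806553004095715 (array([ 567.1, -139. ]), array([39.8, 63.2]), 89.1)
steel [257 206  19  43 413] 0.004747982080839375 (array([534.8, -12.5]), array([ 39.4, 104.9]), 81.9)
grey [ 379    0  113   38 1761] -0.7502184314869169 (array([1605.8, -799.7]), array([196.8, 530.9]), 2.1)
grey [  81  188   92   84 6906] 0.006627309167393625 (array([520.1, 334.6]), array([210.7, 221.1]), 1.3)
```

```bash
python3 - <<'E'
from h import *
np.set_printoptions(precision=4,suppress=True)
C=dict(green=(726,151),yellow=(750.5,10.5),red=(742,-130))
for n in('top','scene'):
    z=np.load('pics/%s0.npz'%n); im,d=z['im'],z['d']; P=cloud(n,d); X,Y,Z=[P[...,k]*1000 for k in range(3)]
    h=hsv(im); blue=(h[...,0]>100)&(h[...,0]<130)&(h[...,1]>120)
    print(n)
    for c,(x,y) in C.items():
        near=(abs(X-x)<120)&(abs(Y-y)<62)&(d>0)
        for nm,a,b in(('jaw',98,114),('ledge',64,76),('hood',134,146)):
            p=P[near&(Z>a)&(Z<b)]
            if len(p)>20: print(c,nm,len(p),np.median(p[:,2]),rect(p))
    # tray rim
    near=(abs(X-520)<125)&(abs(Y-334)<130)&(Z>14)&(Z<26); p=P[near]
    print('rim',len(p),np.median(p[:,2]),rect(p))
    near=(X>390)&(X<640)&(Y<-270)&(Y>-450)&(d>0)
    dark=h[...,2]<70; org=(h[...,0]<15)&(h[...,1]>190)&(h[...,2]>140)
    for nm,m,lo,hi in(('bar',dark,90,115),('base',~org,3,25),('trig',org,60,120),('blueknob',blue,40,140)):
        p=P[near&m&(Z>lo)&(Z<hi)]
        if len(p)>8: print('valve',nm,len(p),np.percentile(p[:,2],[5,50,95]),rect(p))
im=cv2.imread('pics/top0.png')[180:280,350:440]; im2=cv2.imread('pics/scene0.png')[75:145,160:245]
cv2.imwrite('pics/v0.png',np.hstack([cv2.resize(im,(396,440),interpolation=2),cv2.resize(im2,(400,440),interpolation=2)]))
E
```

```text
top
green jaw 1287 0.10786833754066505 (array([747.9, 152.4]), array([140.1,  79.7]), 1.8)
green ledge 600 0.07026057482017611 (array([659.1, 149.6]), array([47.7, 79.3]), 2.5)
green hood 391 0.1390902200784656 (array([783. , 153.3]), array([31.2, 73.8]), 2.0)
yellow jaw 1264 0.10764714015051302 (array([773.6,  11.9]), array([142. ,  78.9]), 0.9)
yellow ledge 590 0.07013750303816602 (array([683.5,  10.8]), array([47.4, 77.6]), 0.7)
yellow hood 376 0.13877132831344363 (array([807.6,  11.4]), array([75.2, 31.1]), 88.4)
red jaw 1285 0.10746051304236026 (array([ 765., -126.]), array([141.9,  81.3]), 8.3)
red ledge 622 0.06998439939373158 (array([ 734. , -129.9]), array([164.,  80.]), 8.7)
red hood 371 0.13893076444640662 (array([ 799. , -120.4]), array([30.7, 74.9]), 9.2)
rim 908 0.019770789514169218 (array([520.1, 336.4]), array([212.4, 224.5]), 1.9)
valve bar 468 [0.0929 0.1003 0.1043] (array([ 527.2, -340.4]), array([ 45.7, 138.6]), 82.8)
valve base 1476 [0.0034 0.0109 0.0155] (array([ 515.9, -360. ]), array([249. , 178.6]), 0.6)
valve blueknob 262 [0.0848 0.1034 0.107 ] (array([ 582.
[... 574 characters left out ...]
w 1013 0.10681713837174289 (array([ 763.6, -125.3]), array([140.7,  82. ]), 8.3)
red ledge 401 0.06939803161184577 (array([ 733., -129.]), array([166.1,  81.5]), 8.8)
red hood 308 0.13806961327547523 (array([ 798.1, -120.1]), array([30. , 75.8]), 8.6)
rim 911 0.01872688277811374 (array([518.5, 335.4]), array([213.2, 222.2]), 1.9)
valve bar 220 [0.0916 0.1001 0.1031] (array([ 517.9, -328.2]), array([ 24.9, 106.5]), 81.7)
valve base 812 [0.0047 0.0112 0.0158] (array([ 519.4, -350.8]), array([166.2, 240.3]), 80.1)
valve trig 42 [0.0941 0.0966 0.0985] (array([ 516.1, -355.9]), array([86.9,  7.5]), 4.1)
valve blueknob 171 [0.0749 0.1022 0.1063] (array([ 580.9, -343.9]), array([44.9, 31.1]), 81.2)
```

View pics/v0.png

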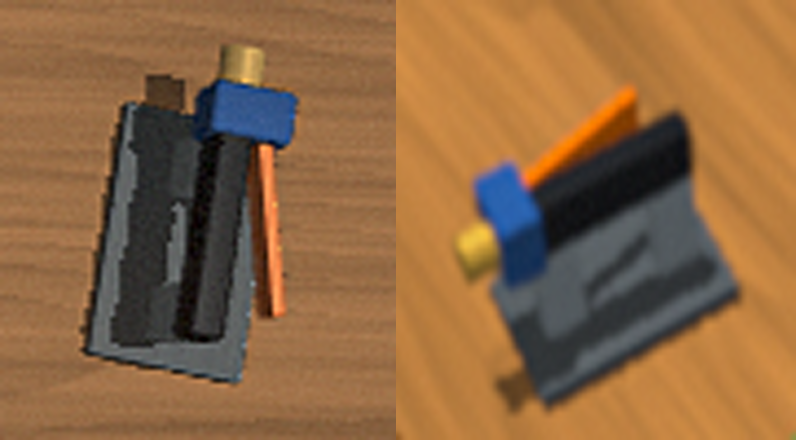

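```bash
cat >> h.py <<'E'
def go(*T):
    s=ctrl.sense(); R0=rot(s['orientation']); p0=np.array(s['tcp_pos'])
    f=lambda a:[round(float(v),4) for v in a]
    print('t',round(s['clock'],1),'tcp',f(p0),'yaw',round(float(np.arctan2(R0[1,0],R0[0,0])),4),'F',f(s['contact_force']),'op',round(s['opening'],4),'g',round(s['grip_force'],1))
    for x,y,z,w in T:
        R1=R.from_euler('z',w).as_matrix()@np.diag([1.,-1,-1])
        print(f(R0.T@(np.array([x,y,z])-p0)/.25)+f(R.from_matrix(R0.T@R1).as_rotvec()/np.pi))
E
python3 -c "
from h import *
go((.35,-.4,.22,-.016),(.5137,-.1388,.15,-.016))"
```

```text
t 0.1 tcp [0.188, -0.6217, 0.2304] yaw 0.2937 F [0.0062, 0.1573, -0.6853] op 0.0853 g 0.0
[0.8768, -0.6612, 0.0427, -0.0005, 0.0001, 0.0986]
[1.8061, -1.4712, 0.3238, -0.0005, 0.0001, 0.0986]
```

arm_command(series=[[0.877, -0.661, 0.043, 0, 0, 0.0986, -1], [0.877, -0.661, 0.043, 0, 0, 0.0986, -1], [0.877, -0.661, 0.043, 0, 0, 0.0986, -1], [0.877, -0.661, 0.043, 0, 0, 0.0986, -1], [0.877, -0.661, 0.043, 0, 0, 0.0986, -1], [0.877, -0.661, 0.043, 0, 0, 0.0986, -1], [0.877, -0.661, 0.043, 0, 0, 0.0986, -1], [0.877, -0.661, 0.043, 0, 0, 0.0986, -1], [0.877, -0.661, 0.043, 0, 0, 0.0986, -1], [0.877, -0.661, 0.043, 0, 0, 0.0986, -1]])

```text
clock: 0.93
tcp_pos: [0.3496, -0.4011, 0.2204]
orientation: [3.141, -0.026, -0.001]
contact_force: [-0.2, -0.7, 0.9]
opening: 0.0854
grip_force: 0.0
```

```bash
python3 -c "
from h import *
go((.35,-.4,.22,-.016),(.5137,-.1788,.10,-.016),(.5137,-.1388,.10,-.016),(.5137,-.1388,.016,-.016))"
```

```text
t 0.9 tcp [0.3496, -0.4011, 0.2204] yaw -0.0167 F [-0.1856, -0.7474, 0.9136] op 0.0854 g 0.0
[0.0016, -0.0046, 0.0017, 0.0001, 0.0002, -0.0002]
[0.6419, -0.9004, 0.4809, 0.0001, 0.0002, -0.0002]
[0.6392, -1.0604, 0.4808, 0.0001, 0.0002, -0.0002]
[0.6394, -1.0605, 0.8168, 0.0001, 0.0002, -0.0002]
```

arm_command(series=[[0.64, -0.9, 0.0, 0, 0, 0, -1], [0.64, -0.9, 0.0, 0, 0, 0, -1], [0.64, -0.9, 0.0, 0, 0, 0, -1], [0.64, -0.9, 0.0, 0, 0, 0, -1], [0.64, -0.9, 0.0, 0, 0, 0, -1], [0.64, -0.9, 0.0, 0, 0, 0, -1], [0.64, -0.9, 0.0, 0, 0, 0, -1], [0.64, -1.0, 0.3, 0, 0, 0, -1], [0.64, -1.0, 0.3, 0, 0, 0, -1], [0.64, -1.0, 0.3, 0, 0, 0, -1]])

```text
clock: 1.77
tcp_pos: [0.5097, -0.151, 0.1395]
orientation: [-3.138, 0.023, 0.018]
contact_force: [-2.4, 0.2, -1.0]
opening: 0.0852
grip_force: 0.0
```

```bash
python3 - <<'E'
from h import *
go((.5137,-.1388,.09,-.016),(.5137,-.1388,.016,-.016))
E
```

```text
t 1.8 tcp [0.5097, -0.151, 0.1395] yaw -0.0146 F [-2.4223, 0.1797, -1.0409] op 0.0852 g 0.0
[0.0175, -0.0484, 0.198, -0.0012, 0.0037, 0.0004]
[0.021, -0.0473, 0.494, -0.0012, 0.0037, 0.0004]
```

arm_command(series=[[0.016, -0.049, 0.2, 0, 0, 0, -1], [0.016, -0.049, 0.2, 0, 0, 0, -1], [0.016, -0.049, 0.2, 0, 0, 0, -1], [0.016, -0.049, 0.3, 0, 0, 0, -1], [0.016, -0.049, 0.4, 0, 0, 0, -1], [0.016, -0.049, 0.5, 0, 0, 0, -1], [0.016, -0.049, 0.516, 0, 0, 0, -1], [0.016, -0.049, 0.516, 0, 0, 0, -1], [0.016, -0.049, 0.516, 0, 0, 0, -1]])

```text
clock: 2.52
tcp_pos: [0.5196, -0.1421, 0.0184]
orientation: [3.141, -0.027, 0.003]
contact_force: [0.8, -0.5, 1.1]
opening: 0.0854
grip_force: 0.0
```

```bash
python3 - <<'E'
from h import *
go((.5137,-.1388,.016,-.016))
z=ctrl.get_image('top'); cv2.imwrite('pics/a.png',cv2.resize(z[0][150:320,180:420,::-1],(720,510)))
E
```

```text
t 2.5 tcp [0.5196, -0.1421, 0.0184] yaw -0.0172 F [0.8074, -0.5129, 1.1019] op 0.0854 g 0.0
[-0.0238, -0.0129, 0.0095, 0.0003, -0.0007, -0.0004]
```

View pics/a.png

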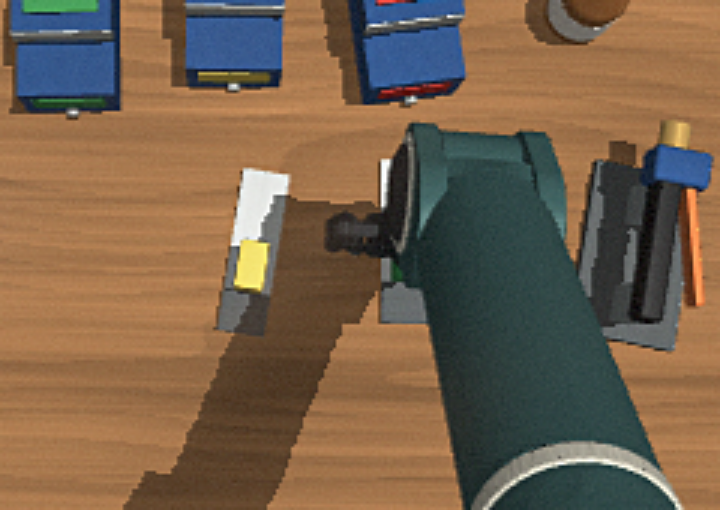

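The picture shows the hand standing over the green gauge (400,260), and the yellow gauge hasn't moved. I'll correct by 6 mm, then close.

arm_command(series=[[-0.024, -0.013, 0.009, 0, 0, 0, -1], [-0.024, -0.013, 0.009, 0, 0, 0, -1], [-0.024, -0.013, 0.009, 0, 0, 0, 0.9], [-0.024, -0.013, 0.009, 0, 0, 0, 0.9], [-0.024, -0.013, 0.009, 0, 0, 0, 0.9], [-0.024, -0.013, 0.009, 0, 0, 0, 0.9], [-0.024, -0.013, 0.009, 0, 0, 0, 0.9], [-0.024, -0.013, 0.009, 0, 0, 0, 0.9], [-0.024, -0.013, 0.009, 0, 0, 0, 0.9], [-0.024, -0.013, 0.009, 0, 0, 0, 0.9], [-0.024, -0.013, 0.009, 0, 0, 0, 0.9], [-0.024, -0.013, 0.009, 0, 0, 0, 0.9]], squeeze=60)

```text
clock: 3.57
tcp_pos: [0.5128, -0.1379, 0.0145]
orientation: [3.141, -0.025, 0.001]
contact_force: [-0.2, -1.8, 4.4]
opening: 0.0231
grip_force: 60.0
```

```bash
python3 - <<'E'
from h import *
go((.5137,-.1388,.13,-.016),(.5137,.08,.13,.035))
E
```

```text
t 3.6 tcp [0.5128, -0.1379, 0.0145] yaw -0.0162 F [-0.1656, -1.7959, 4.4175] op 0.0231 g 60.0
[0.0041, 0.0037, -0.462, 0.0001, -0.0002, -0.0001]
[-0.0101, -0.8714, -0.4624, 0.0001, -0.0002, -0.0163]
```

arm_command(series=[[0, 0, -0.15, 0, 0, 0, 0.9], [0, 0, -0.3, 0, 0, 0, 0.9], [0, 0, -0.46, 0, 0, 0, 0.9], [0, 0, -0.46, 0, 0, 0, 0.9], [0, -0.15, -0.46, 0, 0, -0.016, 0.9], [0, -0.3, -0.46, 0, 0, -0.016, 0.9], [0, -0.45, -0.46, 0, 0, -0.016, 0.9], [0, -0.6, -0.46, 0, 0, -0.016, 0.9], [0, -0.75, -0.46, 0, 0, -0.016, 0.9], [0, -0.87, -0.46, 0, 0, -0.016, 0.9], [0, -0.87, -0.46, 0, 0, -0.016, 0.9], [0, -0.87, -0.46, 0, 0, -0.016, 0.9], [0, -0.87, -0.46, 0, 0, -0.016, 0.9]])

```text
clock: 4.65
tcp_pos: [0.5151, 0.0793, 0.1283]
orientation: [3.14, 0.054, -0.003]
contact_force: [-0.1, -0.0, -2.5]
opening: 0.0231
grip_force: 60.0
```

```bash
python3 - <<'E'
from h import *
go((.55,.1463,.11,.035),(.579,.147,.0875,.035))
E
```

```text
t 4.7 tcp [0.5151, 0.0793, 0.1283] yaw 0.0344 F [-0.0848, -0.0199, -2.4585] op 0.0231 g 60.0
[0.1489, -0.2631, 0.0725, 0.0002, 0.0007, -0.0002]
[0.2651, -0.262, 0.1623, 0.0002, 0.0007, -0.0002]
```

arm_command(series=[[0.07, -0.13, 0.07, 0, 0, 0, 0.9], [0.15, -0.263, 0.07, 0, 0, 0, 0.9], [0.15, -0.263, 0.07, 0, 0, 0, 0.9], [0.2, -0.263, 0.12, 0, 0, 0, 0.9], [0.265, -0.262, 0.162, 0, 0, 0, 0.9], [0.265, -0.262, 0.162, 0, 0, 0, 0.9], [0.265, -0.262, 0.162, 0, 0, 0, 0.9], [0.265, -0.262, 0.162, 0, 0, 0, 0.9]])

```text
clock: 5.32
tcp_pos: [0.5793, 0.1463, 0.0885]
orientation: [3.141, 0.051, -0.002]
contact_force: [-0.1, 0.8, -1.8]
opening: 0.0234
grip_force: 60.1
```

```bash
python3 - <<'E'
from h import *
go((.579,.147,.0875,.035),(.619,.1484,.0875,.035),(.659,.1497,.0875,.035))
np.set_printoptions(precision=4,suppress=True)
for n in('scene','top'):
    im,d=ctrl.get_image(n); P=cloud(n,d); h=hsv(im)
    st=((h[...,1]<60)&(h[...,2]>90)&(P[...,2]>.06)&(P[...,2]<.09)&(P[...,0]>.59)&(P[...,0]<.69)&(abs(P[...,1]-.15)<.05))
    p=P[st]; print(n,len(p))
    if len(p)>20: print(np.percentile(p[:,2],[10,50,90]),rect(p))
    cv2.imwrite('pics/b%s.png'%n,cv2.resize(im[200:320,200:360,::-1] if n=='scene' else im[100:260,150:310,::-1],None,fx=3,fy=3))
E
```

```text
t 5.3 tcp [0.5793, 0.1463, 0.0885] yaw 0.0326 F [-0.1499, 0.7537, -1.7726] op 0.0234 g 60.1
[-0.001, -0.0028, 0.0039, 0.0002, 0.0004, -0.0008]
[0.1591, -0.0032, 0.0037, 0.0002, 0.0004, -0.0008]
[0.3191, -0.0032, 0.0035, 0.0002, 0.0004, -0.0008]
scene 437
[0.0764 0.0782 0.0804] (array([628.2, 139.4]), array([73.4, 61. ]), 2.4)
top 0
```

View pics/bscene.png

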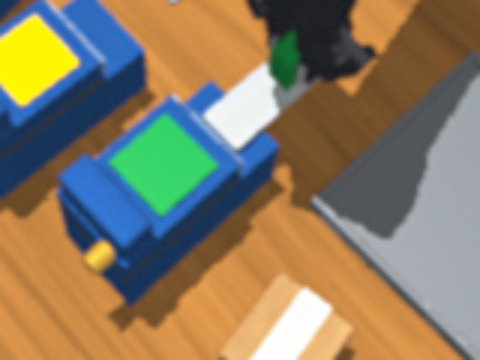

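The blade is level just before the green mouth (240,110 in the crop), with its underside about 73 mm up. I'll slide it in.

arm_command(series=[[0.0, -0.003, 0.006, 0, 0, 0, 0.9], [0.04, -0.003, 0.006, 0, 0, 0, 0.9], [0.08, -0.003, 0.006, 0, 0, 0, 0.9], [0.12, -0.003, 0.006, 0, 0, 0, 0.9], [0.16, -0.003, 0.006, 0, 0, 0, 0.9], [0.2, -0.003, 0.006, 0, 0, 0, 0.9], [0.22, -0.003, 0.006, 0, 0, 0, 0.9], [0.22, -0.003, 0.006, 0, 0, 0, 0.9]])

```text
clock: 6.08
tcp_pos: [0.6366, 0.1501, 0.0873]
orientation: [-3.141, -0.052, -0.002]
contact_force: [-0.9, -0.4, -2.3]
opening: 0.0233
grip_force: 60.1
```

arm_command(series=[[0.03, 0, 0, 0, 0, 0, 0.9], [0.06, 0, 0, 0, 0, 0, 0.9], [0.075, 0, 0, 0, 0, 0, 0.9], [0.083, 0, 0, 0, 0, 0, 0.9], [0.083, 0, 0, 0, 0, 0, 0.9], [0.083, 0, 0, 0, 0, 0, 0.9]])

```text
clock: 6.58
tcp_pos: [0.6554, 0.1509, 0.0872]
orientation: [3.141, 0.054, -0.001]
contact_force: [-0.2, 0.2, -2.0]
opening: 0.0233
grip_force: 60.1
```

```bash
python3 - <<'E'
from h import *
go((.659,.1497,.087,.035),(.661,.1497,.087,.035),(.661,.1497,.0855,.035))
E
```

```text
t 6.6 tcp [0.6554, 0.1509, 0.0872] yaw 0.0342 F [-0.2285, 0.2488, -1.9626] op 0.0233 g 60.1
[0.0143, 0.0055, 0.0006, 0.0, 0.0001, -0.0003]
[0.0223, 0.0058, 0.0006, 0.0, 0.0001, -0.0003]
[0.0223, 0.0058, 0.0066, 0.0, 0.0001, -0.0003]
```

arm_command(series=[[0.008, 0.003, 0.004, 0, 0, 0, 0.9], [0.012, 0.003, 0.006, 0, 0, 0, 0.9], [0.012, 0.003, 0.006, 0, 0, 0, 0.9], [0.012, 0.003, 0.006, 0, 0, 0, 0.9]])

```text
clock: 6.92
tcp_pos: [0.6585, 0.1503, 0.0857]
orientation: [3.141, 0.054, -0.0]
contact_force: [-0.2, -0.4, -1.9]
opening: 0.0232
grip_force: 60.1
```

arm_command(series=[[0.006, 0, 0, 0, 0, 0, 0.9], [0.008, 0, 0, 0, 0, 0, 0.9], [0.008, 0, 0, 0, 0, 0, 0.9]])

```text
clock: 7.17
tcp_pos: [0.6589, 0.1504, 0.0855]
orientation: [3.14, 0.054, -0.006]
contact_force: [-4.3, -1.2, 0.6]
opening: 0.0233
grip_force: 60.5
```

arm_command(series=[[0.006, 0, 0.004, 0, 0, 0, 0.9], [0.006, 0, 0.004, 0, 0, 0, -1], [0.006, 0, 0.004, 0, 0, 0, -1], [0.006, 0, 0.004, 0, 0, 0, -1], [0.006, 0, 0.004, 0, 0, 0, -1], [0.006, 0, 0.004, 0, 0, 0, -1], [0.006, 0, 0.004, 0, 0, 0, -1], [0.006, 0, -0.15, 0, 0, 0, -1], [0.006, 0, -0.3, 0, 0, 0, -1], [-0.1, 0.1, -0.4, 0, 0, 0, -1], [-0.25, 0.2, -0.4, 0, 0, 0, -1], [-0.4, 0.3, -0.4, 0, 0, 0, -1], [-0.5, 0.4, -0.4, 0, 0, 0, -1], [-0.5, 0.4, -0.4, 0, 0, 0, -1], [-0.5, 0.4, -0.4, 0, 0, 0, -1]])

```text
clock: 8.42
tcp_pos: [0.5379, 0.0437, 0.1863]
orientation: [3.14, 0.048, 0.0]
contact_force: [1.2, 0.2, 0.5]
opening: 0.085
grip_force: 0.0
```

```bash
cat >> h.py <<'E'
HUE['yellow']=(20,33,120,100)
def gauges():
    for n in('scene','top'):
        im,d=ctrl.get_image(n); P=cloud(n,d); h=hsv(im); X,Y,Z=[P[...,k] for k in range(3)]
        for c in('green','yellow'):
            m=mask(im,c)*((X>.35)&(X<.7)&(Y>-.4)&(Y<.48)&(Z>.03)&(Z<.135)).astype(np.uint8)
            for b,s,ce in blobs(m,30):
                p=P[b]; zt=np.percentile(p[:,2],85); p=p[p[:,2]>zt-.006]
                r=rect(p)
                if max(r[1])>55: continue
                print(n,c,'px',s[4],ce.round(),'top z',round(zt,4),'rect',r)
        yield n,im,d
E
python3 - <<'E'
from h import *
for n,im,d in gauges(): cv2.imwrite('pics/c%s.png'%n,im[:,:,::-1])
go((.502,-.0074,.2,-.141))
E
```

```text
scene green px 200 [276. 238.] top z 0.1205 rect (array([659.8, 152.9]), array([38.8, 23.2]), 3.2)
scene yellow px 44 [177. 114.] top z 0.0962 rect (array([ 608.8, -345. ]), array([18. , 19.3]), 74.4)
scene yellow px 149 [278. 175.] top z 0.0501 rect (array([500.7,  -7. ]), array([26.4, 41.2]), 77.0)
top green px 41 [199. 153.] top z 0.1113 rect (array([697.9, 150.3]), array([ 4., 55.]), 0.3)
top green px 103 [196. 166.] top z 0.1223 rect (array([660.2, 152.4]), array([39.7, 21.7]), 2.3)
t 8.5 tcp [0.5401, 0.0466, 0.1864] yaw 0.0341 F [0.1723, 0.6761, -0.0553] op 0.0852 g 0.0
[-0.1595, 0.2106, -0.0547, -0.0002, -0.0006, 0.0557]
```

View pics/cscene.png

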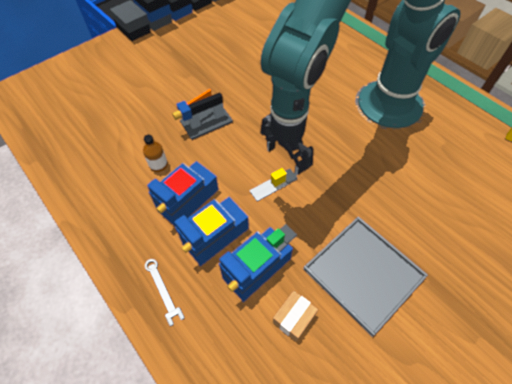

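Green is seated: handle front at x≈680 mm against a face at 680, top at 120.5 mm. Yellow is unmoved. On to yellow.

arm_command(series=[[-0.16, 0.21, 0.1, 0, 0, 0.0557, -1], [-0.16, 0.21, 0.2, 0, 0, 0.0557, -1], [-0.16, 0.21, 0.3, 0, 0, 0.0557, -1], [-0.16, 0.21, 0.4, 0, 0, 0.0557, -1], [-0.16, 0.21, 0.4, 0, 0, 0.0557, -1], [-0.16, 0.21, 0.4, 0, 0, 0.0557, -1], [-0.16, 0.21, 0.4, 0, 0, 0.0557, -1]])

```text
clock: 9.1
tcp_pos: [0.5026, -0.0065, 0.0867]
orientation: [-3.133, 0.218, -0.003]
contact_force: [0.7, 0.2, 0.1]
opening: 0.0853
grip_force: 0.0
```

```bash
python3 - <<'E'
from h import *
go((.5015,-.0072,.016,-.141))
E
```

```text
t 9.1 tcp [0.5026, -0.0065, 0.0867] yaw -0.139 F [0.7163, 0.218, 0.1141] op 0.0853 g 0.0
[-0.0044, 0.0038, 0.2827, -0.0003, -0.0005, 0.0006]
```

arm_command(series=[[-0.004, 0.004, 0.1, 0, 0, 0, -1], [-0.004, 0.004, 0.2, 0, 0, 0, -1], [-0.004, 0.004, 0.282, 0, 0, 0, -1], [-0.004, 0.004, 0.282, 0, 0, 0, -1], [-0.004, 0.004, 0.282, 0, 0, 0, -1], [-0.004, 0.004, 0.282, 0, 0, 0, 0.9], [-0.004, 0.004, 0.282, 0, 0, 0, 0.9], [-0.004, 0.004, 0.282, 0, 0, 0, 0.9], [-0.004, 0.004, 0.282, 0, 0, 0, 0.9], [-0.004, 0.004, 0.282, 0, 0, 0, 0.9], [-0.004, 0.004, 0.282, 0, 0, 0, 0.9], [-0.004, 0.004, 0.282, 0, 0, 0, 0.9], [-0.004, 0.004, 0.282, 0, 0, 0, 0.9], [-0.004, 0.004, 0.282, 0, 0, 0, 0.9]])

```text
clock: 10.27
tcp_pos: [0.5004, -0.0088, 0.0161]
orientation: [3.134, -0.221, 0.002]
contact_force: [-1.1, -1.1, 5.6]
opening: 0.0233
grip_force: 60.1
```

```bash
python3 - <<'E'
from h import *
go((.5015,-.0072,.1,-.141),(.58,.0085,.11,.014),(.6035,.0094,.0875,.014))
E
```

```text
t 10.3 tcp [0.5004, -0.0088, 0.0161] yaw -0.141 F [-1.1318, -1.0945, 5.5678] op 0.0233 g 60.1
[0.0041, -0.0068, -0.3356, 0.0001, -0.0004, -0.0]
[0.3062, -0.1131, -0.3752, 0.0001, -0.0004, -0.0493]
[0.3986, -0.1299, -0.2851, 0.0001, -0.0004, -0.0493]
```

arm_command(series=[[0, 0, -0.12, 0, 0, 0, 0.9], [0, 0, -0.24, 0, 0, 0, 0.9], [0, 0, -0.375, 0, 0, 0, 0.9], [0.1, -0.04, -0.375, 0, 0, -0.025, 0.9], [0.2, -0.08, -0.375, 0, 0, -0.0493, 0.9], [0.306, -0.113, -0.375, 0, 0, -0.0493, 0.9], [0.306, -0.113, -0.375, 0, 0, -0.0493, 0.9], [0.35, -0.12, -0.33, 0, 0, -0.0493, 0.9], [0.395, -0.13, -0.292, 0, 0, -0.0493, 0.9], [0.395, -0.13, -0.292, 0, 0, -0.0493, 0.9], [0.395, -0.13, -0.292, 0, 0, -0.0493, 0.9], [0.395, -0.13, -0.292, 0, 0, -0.0493, 0.9]])

```text
clock: 11.27
tcp_pos: [0.601, 0.0097, 0.088]
orientation: [3.141, 0.022, -0.003]
contact_force: [0.3, 0.2, -4.0]
opening: 0.0236
grip_force: 60.1
```

```bash
python3 - <<'E'
from h import *
go((.6035,.0094,.089,.014),(.66,.010,.089,.014),(.6835,.0105,.089,.014))
np.set_printoptions(precision=4,suppress=True)
im,d=ctrl.get_image('scene'); P=cloud('scene',d); h=hsv(im)
st=((h[...,1]<50)&(h[...,2]>130)&(P[...,2]>.065)&(P[...,2]<.09)&(P[...,0]>.6)&(P[...,0]<.71)&(abs(P[...,1]-.01)<.05))
for b,s,c in blobs(st.astype(np.uint8),40): p=P[b]; print(s,np.percentile(p[:,2],[10,50,90]),rect(p))
E
```

```text
t 11.3 tcp [0.601, 0.0097, 0.088] yaw 0.0141 F [0.3447, 0.1762, -3.9809] op 0.0236 g 60.1
[0.0098, 0.0015, -0.004, 0.0, 0.0005, 0.0]
[0.2358, 0.0023, -0.0044, 0.0, 0.0005, 0.0]
[0.3298, 0.0016, -0.0046, 0.0, 0.0005, 0.0]
[227 192  24  25 341] [0.0736 0.0759 0.0781] (array([653. ,  11.1]), array([46.8, 68.3]), 86.7)
```

arm_command(series=[[0.0, 0.002, -0.004, 0, 0, 0, 0.9], [0.05, 0.002, -0.004, 0, 0, 0, 0.9], [0.1, 0.002, -0.004, 0, 0, 0, 0.9], [0.15, 0.002, -0.004, 0, 0, 0, 0.9], [0.2, 0.002, -0.004, 0, 0, 0, 0.9], [0.25, 0.002, -0.004, 0, 0, 0, 0.9], [0.25, 0.002, -0.004, 0, 0, 0, 0.9], [0.25, 0.002, -0.004, 0, 0, 0, 0.9]])

```text
clock: 11.98
tcp_pos: [0.6643, 0.0101, 0.0894]
orientation: [3.141, 0.022, -0.0]
contact_force: [0.6, 0.3, -3.8]
opening: 0.023
grip_force: 60.0
```

arm_command(series=[[0.03, 0, 0, 0, 0, 0, 0.9], [0.05, 0, 0, 0, 0, 0, 0.9], [0.064, 0, 0, 0, 0, 0, 0.9], [0.064, 0, 0, 0, 0, 0, 0.9], [0.064, 0, 0, 0, 0, 0, 0.9]])

```text
clock: 12.4
tcp_pos: [0.6806, 0.0104, 0.0892]
orientation: [3.141, 0.022, -0.0]
contact_force: [-0.2, -0.1, -3.5]
opening: 0.0227
grip_force: 60.0
```

```bash
python3 - <<'E'
from h import *
go((.6835,.0105,.0875,.014))
E
```

```text
t 12.4 tcp [0.6806, 0.0104, 0.0892] yaw 0.0141 F [-0.1557, -0.0564, -3.461] op 0.0227 g 60.0
[0.0117, -0.0003, 0.0067, 0.0, 0.0001, 0.0]
```

arm_command(series=[[0.006, 0, 0.004, 0, 0, 0, 0.9], [0.012, 0, 0.007, 0, 0, 0, 0.9], [0.012, 0, 0.007, 0, 0, 0, 0.9], [0.012, 0, 0.007, 0, 0, 0, 0.9]])

```text
clock: 12.73
tcp_pos: [0.6835, 0.0105, 0.0873]
orientation: [3.141, 0.022, -0.001]
contact_force: [0.4, 0.1, -3.1]
opening: 0.0234
grip_force: 60.0
```

arm_command(series=[[0.006, 0, 0, 0, 0, 0, 0.9], [0.008, 0, 0, 0, 0, 0, 0.9], [0.008, 0, 0, 0, 0, 0, 0.9]])

```text
clock: 12.98
tcp_pos: [0.684, 0.0105, 0.0872]
orientation: [3.141, 0.022, -0.006]
contact_force: [-4.9, 0.2, -0.4]
opening: 0.0234
grip_force: 60.3
```

arm_command(series=[[0.006, 0, 0.002, 0, 0, 0, 0.9], [0.006, 0, 0.004, 0, 0, 0, -1], [0.006, 0, 0.004, 0, 0, 0, -1], [0.006, 0, 0.004, 0, 0, 0, -1], [0.006, 0, 0.004, 0, 0, 0, -1], [0.006, 0, 0.004, 0, 0, 0, -1], [0.006, 0, 0.004, 0, 0, 0, -1], [0.006, 0, -0.15, 0, 0, 0, -1], [0.006, 0, -0.3, 0, 0, 0, -1], [-0.1, 0.1, -0.45, 0, 0, 0, -1], [-0.25, 0.25, -0.45, 0, 0, 0, -1], [-0.4, 0.4, -0.45, 0, 0, 0, -1], [-0.55, 0.55, -0.45, 0, 0, 0, -1], [-0.7, 0.7, -0.45, 0, 0, 0, -1], [-0.7, 0.8, -0.45, 0, 0, 0, -1], [-0.7, 0.8, -0.45, 0, 0, 0, -1], [-0.7, 0.8, -0.45, 0, 0, 0, -1]])

```text
clock: 14.4
tcp_pos: [0.5094, -0.1996, 0.2003]
orientation: [3.138, 0.005, -0.003]
contact_force: [0.4, -1.1, 0.0]
opening: 0.0854
grip_force: 0.0
```

```bash
python3 - <<'E'
from h import *
np.set_printoptions(precision=4,suppress=True)
for n,im,d in gauges():
    cv2.imwrite('pics/d%s.png'%n,im[:,:,::-1])
    P=cloud(n,d); h=hsv(im); X,Y,Z=[P[...,k] for k in range(3)]
    near=(X>.42)&(X<.62)&(Y<-.28)&(Y>-.42)&(Z>.085)&(Z<.11)&(d>0)
    bar=near&(h[...,2]<60)&(h[...,1]<120)&(X<.56); og=near&(h[...,0]<16)&(h[...,1]>170)&(h[...,2]>120)
    for nm,m in(('bar',bar),('org',og)):
        p=P[m]
        if len(p)>10: 
            l=cv2.fitLine(p[:,:2].astype(np.float32),cv2.DIST_HUBER,0,.01,.01).ravel(); print(n,nm,len(p),np.percentile(p[:,2],[10,50,90]),rect(p),'line',l)
go((.51,-.34,.2,-.13))
E
```

```text
scene green px 199 [276. 238.] top z 0.1205 rect (array([659.4, 153. ]), array([38.5, 23.3]), 1.3)
scene yellow px 44 [177. 114.] top z 0.0967 rect (array([ 609.1, -346.5]), array([16.7, 21.5]), 48.1)
scene yellow px 191 [232. 205.] top z 0.1203 rect (array([681.9,  12.9]), array([24.3, 35.2]), 89.7)
scene bar 236 [0.0888 0.0994 0.1026] (array([ 512.8, -325.9]), array([21.4, 96.2]), 79.1) line [ 0.9841 -0.1778  0.5052 -0.32  ]
scene org 81 [0.0902 0.0957 0.0984] (array([ 518. , -355.8]), array([92. , 10.7]), 1.7) line [ 0.9998  0.0223  0.5115 -0.3553]
top green px 204 [198. 168.] top z 0.1223 rect (array([660.1, 152.2]), array([39.2, 21.7]), 2.6)
top yellow px 132 [257. 159.] top z 0.1222 rect (array([683.7,  13.3]), array([32.7, 21.4]), 1.2)
t 14.5 tcp [0.513, -0.1935, 0.2005] yaw 0.0106 F [1.3094, 0.1334, 0.2782] op 0.0856 g 0.0
[-0.0183, 0.5859, 0.0022, 0.0002, -0.0003, 0.0448]
```

```bash
python3 - <<'E'
from h import *
np.set_printoptions(precision=4,suppress=True)
for n in('top','scene'):
    z=np.load('pics/%s0.npz'%n); im,d=z['im'],z['d']; P=cloud(n,d); h=hsv(im); X,Y,Z=[P[...,k] for k in range(3)]
    near=(X>.40)&(X<.62)&(Y<-.26)&(Y>-.42)&(d>0)
    bar=near&(h[...,2]<70)&(Z>.096)&(Z<.108)&(X<.555); og=near&(h[...,0]<16)&(h[...,1]>170)&(h[...,2]>110)&(Z>.08)&(Z<.11)
    base=near&(h[...,1]<70)&(Z<.022)&(Z>.004)
    for nm,m in(('bar',bar),('org',og),('base',base)):
        p=P[m]
        if len(p)>10:
            l=cv2.fitLine(p[:,:2].astype(np.float32),cv2.DIST_HUBER,0,.01,.01).ravel(); print(n,nm,len(p),np.percentile(p[:,2],[10,50,90]),rect(p),'line',l)
E
```

```text
top bar 331 [0.0979 0.1007 0.1036] (array([ 506.9, -335.5]), array([37.4, 97.5]), 79.3) line [ 0.9831 -0.1831  0.5082 -0.3271]
top org 67 [0.0949 0.0969 0.0995] (array([ 519.3, -357.9]), array([90.6,  9.2]), 2.9) line [ 0.9994  0.0333  0.5321 -0.3587]
top base 1202 [0.0083 0.0115 0.0147] (array([ 520.9, -334.6]), array([ 90. , 148.9]), 80.0) line [ 0.9999  0.0172  0.5125 -0.3145]
scene bar 154 [0.0977 0.1007 0.1028] (array([ 510.2, -326. ]), array([20.1, 90.7]), 76.9) line [ 0.9826 -0.1855  0.5211 -0.3261]
scene org 99 [0.0859 0.0955 0.0982] (array([ 517.4, -356.9]), array([91.4,  9.7]), 2.2) line [ 0.9987  0.0512  0.5066 -0.3554]
scene base 722 [0.0087 0.0114 0.0143] (array([ 521.6, -334. ]), array([ 91.5, 148.2]), 78.5) line [ 0.9702 -0.2422  0.5272 -0.3195]
```

```bash
python3 - <<'E'
from h import *
go((.511,-.331,.2,-.18),(.511,-.331,.066,-.18))
E
```

```text
t 14.5 tcp [0.513, -0.1935, 0.2005] yaw 0.0106 F [1.3094, 0.1334, 0.2782] op 0.0856 g 0.0
[-0.0139, 0.5499, 0.0022, 0.0002, -0.0003, 0.0607]
[-0.0143, 0.5496, 0.5382, 0.0002, -0.0003, 0.0607]
```

arm_command(series=[[-0.014, 0.15, 0, 0, 0, 0.03, -1], [-0.014, 0.3, 0, 0, 0, 0.06, -1], [-0.014, 0.45, 0, 0, 0, 0.06, -1], [-0.014, 0.55, 0, 0, 0, 0.06, -1], [-0.014, 0.55, 0.1, 0, 0, 0.06, -1], [-0.014, 0.55, 0.15, 0, 0, 0.06, -1], [-0.014, 0.55, 0.15, 0, 0, 0.06, -1], [-0.014, 0.55, 0.15, 0, 0, 0.06, -1], [-0.014, 0.55, 0.15, 0, 0, 0.06, -1]])

```text
clock: 15.25
tcp_pos: [0.5131, -0.3278, 0.1631]
orientation: [-3.13, 0.269, -0.001]
contact_force: [0.1, 0.5, 1.2]
opening: 0.0854
grip_force: 0.0
```

```bash
python3 - <<'E'
from h import *
go((.511,-.331,.066,-.18))
E
```

```text
t 15.2 tcp [0.5131, -0.3278, 0.1631] yaw -0.1714 F [0.0745, 0.5067, 1.1905] op 0.0854 g 0.0
[-0.0064, 0.0143, 0.3883, -0.0002, -0.0002, 0.0027]
```

arm_command(series=[[-0.006, 0.014, 0.02, 0, 0, 0.0027, -1], [-0.006, 0.014, 0.1, 0, 0, 0.0027, -1], [-0.006, 0.014, 0.18, 0, 0, 0.0027, -1], [-0.006, 0.014, 0.26, 0, 0, 0.0027, -1], [-0.006, 0.014, 0.34, 0, 0, 0.0027, -1], [-0.006, 0.014, 0.388, 0, 0, 0.0027, -1], [-0.006, 0.014, 0.388, 0, 0, 0.0027, -1], [-0.006, 0.014, 0.388, 0, 0, 0.0027, -1]])

```text
clock: 15.92
tcp_pos: [0.51, -0.3326, 0.0657]
orientation: [-3.128, 0.287, 0.0]
contact_force: [0.2, 0.1, 1.7]
opening: 0.0855
grip_force: 0.0
```

```bash
python3 - <<'E'
from h import *
for n,im,d in gauges(): cv2.imwrite('pics/e%s.png'%n,cv2.resize(im[60:240,150:310,::-1] if n=='scene' else im[140:300,330:450,::-1],(480,540)))
go((.511,-.331,.066,-.18))
a,b=[cv2.imread('pics/e%s.png'%n) for n in('scene','top')]; cv2.imwrite('pics/e.png',cv2.resize(np.hstack([a,b]),(800,450)))
E
```

```text
scene green px 199 [276. 238.] top z 0.1201 rect (array([659.6, 152.6]), array([39.3, 23.6]), 1.8)
scene yellow px 45 [177. 114.] top z 0.0964 rect (array([ 609.6, -345.1]), array([19.4, 20.3]), 71.3)
scene yellow px 191 [232. 205.] top z 0.1203 rect (array([682.1,  13. ]), array([24.5, 33.9]), 87.3)
top green px 202 [198. 168.] top z 0.122 rect (array([660.3, 152.1]), array([38.3, 22. ]), 2.6)
top yellow px 129 [257. 159.] top z 0.1223 rect (array([683.3,  13.3]), array([32.7, 21.5]), 0.9)
t 16.0 tcp [0.5108, -0.3332, 0.0669] yaw -0.1829 F [-0.7984, 0.1347, 0.3847] op 0.0855 g 0.0
[-0.0008, -0.0088, 0.0037, 0.0003, -0.0007, -0.0009]
```

View pics/e.png

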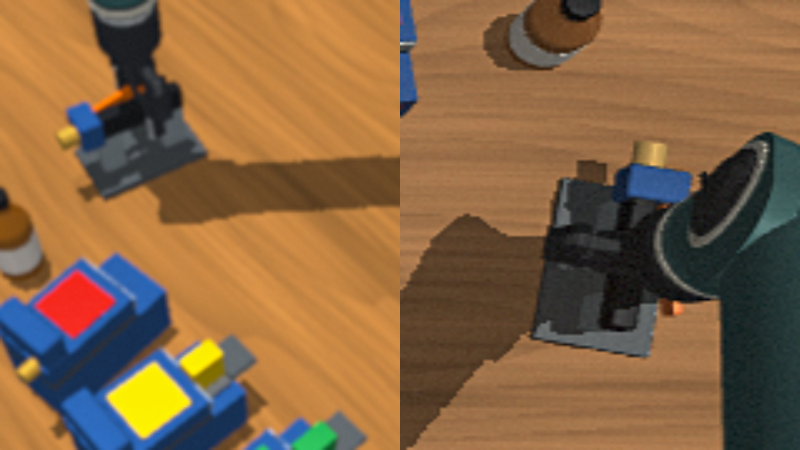

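The fingers straddle the bar and trigger (150,110 left; 620,250 right), and both gauges are seated. Squeezing.

arm_command(series=[[0, -0.007, 0.002, 0, 0, 0, -1], [0, -0.007, 0.002, 0, 0, 0, 0.9], [0, -0.007, 0.002, 0, 0, 0, 0.9], [0, -0.007, 0.002, 0, 0, 0, 0.9], [0, -0.007, 0.002, 0, 0, 0, 0.9], [0, -0.007, 0.002, 0, 0, 0, 0.9], [0, -0.007, 0.002, 0, 0, 0, 0.9], [0, -0.007, 0.002, 0, 0, 0, 0.9], [0, -0.007, 0.002, 0, 0, 0, 0.9], [0, -0.007, 0.002, 0, 0, 0, 0.9], [0, -0.007, 0.002, 0, 0, 0, 0.9], [0, -0.007, 0.002, 0, 0, 0, 0.9], [0, -0.007, 0.002, 0, 0, 0, 0.9]], squeeze=50)

```text
clock: 17.1
tcp_pos: [0.5099, -0.3355, 0.0668]
orientation: [3.123, -0.29, 0.004]
contact_force: [-2.8, -8.4, 5.9]
opening: 0.0286
grip_force: 50.5
```

arm_command(series=[[0, 0, 0, 0, 0, 0, 0.9], [0, 0, 0, 0, 0, 0, 0.9], [0, 0.01, 0, 0, 0, 0, -1], [0, 0.01, 0, 0, 0, 0, -1], [0, 0.01, 0, 0, 0, 0, -1], [0, 0.01, 0, 0, 0, 0, -1], [0, 0.01, 0, 0, 0, 0, -1], [0, 0.01, 0, 0, 0, 0, -1], [0, 0.01, -0.1, 0, 0, 0, -1], [0, 0.01, -0.25, 0, 0, 0, -1], [0, 0.01, -0.4, 0, 0, 0, -1], [0, 0.01, -0.55, 0, 0, 0, -1], [0, 0.01, -0.55, 0, 0, 0, -1], [0, 0.01, -0.55, 0, 0, 0, -1]])

```text
clock: 18.27
tcp_pos: [0.5111, -0.3336, 0.2054]
orientation: [3.127, -0.286, 0.007]
contact_force: [0.1, -0.7, 0.1]
opening: 0.0854
grip_force: 0.0
```

```bash
python3 - <<'E'
from h import *
np.set_printoptions(precision=4,suppress=True)
for n,im,d in gauges():
    P=cloud(n,d); h=hsv(im); X,Y,Z=[P[...,k] for k in range(3)]
    og=(X>.42)&(X<.62)&(Y<-.28)&(Y>-.42)&(Z>.08)&(Z<.11)&(h[...,0]<16)&(h[...,1]>170)&(h[...,2]>120)
    if og.sum()>10: print('org',rect(P[og]))
go((.6,-.1,.2,.0),(.684,.0105,.2,.0141))
E
```

```text
scene green px 199 [276. 238.] top z 0.1207 rect (array([659.6, 153.3]), array([39. , 22.8]), 3.8)
scene yellow px 46 [177. 114.] top z 0.0964 rect (array([ 609.4, -345.3]), array([18.3, 19.6]), 83.2)
scene yellow px 190 [232. 205.] top z 0.1203 rect (array([682.4,  12.9]), array([34.6, 24.9]), 0.2)
org (array([ 517.8, -356.1]), array([89.9, 12. ]), 3.8)
top green px 200 [198. 168.] top z 0.1217 rect (array([661. , 152.5]), array([39.1, 22. ]), 3.0)
top yellow px 132 [257. 159.] top z 0.1222 rect (array([683.4,  13.3]), array([33.1, 21.4]), 1.2)
org (array([ 519.5, -358.2]), array([90.9,  8.2]), 2.2)
t 18.4 tcp [0.5092, -0.3327, 0.2018] yaw -0.1824 F [-0.5572, 0.0284, -0.6008] op 0.0859 g 0.0
[0.1886, -0.9811, 0.0078, -0.0002, 0.0004, -0.058]
[0.4388, -1.4767, 0.0077, -0.0002, 0.0004, -0.0625]
```

arm_command(series=[[0.03, -0.16, 0, 0, 0, -0.03, -1], [0.06, -0.32, 0, 0, 0, -0.0625, -1], [0.09, -0.48, 0, 0, 0, -0.0625, -1], [0.12, -0.64, 0, 0, 0, -0.0625, -1], [0.15, -0.8, 0, 0, 0, -0.0625, -1], [0.19, -0.96, 0, 0, 0, -0.0625, -1], [0.19, -0.98, 0, 0, 0, -0.0625, -1], [0.19, -0.98, 0, 0, 0, -0.0625, -1], [0.19, -0.98, 0, 0, 0, -0.0625, -1], [0.19, -0.98, 0, 0, 0, -0.0625, -1]])

```text
clock: 19.2
tcp_pos: [0.5998, -0.1031, 0.2013]
orientation: [3.141, 0.017, -0.004]
contact_force: [-0.3, -0.6, 0.1]
opening: 0.0851
grip_force: 0.0
```

```bash
python3 - <<'E'
from h import *
go((.684,.0105,.15,.0141),(.684,.0105,.0875,.0141))
E
```

```text
t 19.2 tcp [0.5998, -0.1031, 0.2013] yaw 0.0111 F [-0.2798, -0.5697, 0.1343] op 0.0851 g 0.0
[0.3423, -0.451, 0.2038, 0.0002, 0.0008, -0.001]
[0.3429, -0.4511, 0.4538, 0.0002, 0.0008, -0.001]
```

arm_command(series=[[0.11, -0.15, 0.1, 0, 0, -0.001, -1], [0.22, -0.3, 0.1, 0, 0, -0.001, -1], [0.34, -0.451, 0.1, 0, 0, -0.001, -1], [0.343, -0.451, 0.1, 0, 0, -0.001, -1], [0.343, -0.451, 0.1, 0, 0, -0.001, -1], [0.343, -0.451, 0.2, 0, 0, -0.001, -1], [0.343, -0.451, 0.3, 0, 0, -0.001, -1], [0.343, -0.451, 0.4, 0, 0, -0.001, -1], [0.343, -0.451, 0.453, 0, 0, -0.001, -1], [0.343, -0.451, 0.453, 0, 0, -0.001, -1], [0.343, -0.451, 0.453, 0, 0, -0.001, -1]])

```text
clock: 20.12
tcp_pos: [0.6848, 0.011, 0.0889]
orientation: [3.141, 0.023, -0.002]
contact_force: [-0.2, 0.2, 0.7]
opening: 0.0856
grip_force: 0.0
```

```bash
python3 - <<'E'
from h import *
go((.684,.0105,.0875,.0141),(.56,.009,.09,.0141))
E
```

```text
t 20.1 tcp [0.6848, 0.011, 0.0889] yaw 0.0146 F [-0.1856, 0.1583, 0.7033] op 0.0856 g 0.0
[-0.0032, 0.0018, 0.0057, 0.0002, 0.0004, 0.0001]
[-0.4992, 0.0006, -0.0036, 0.0002, 0.0004, 0.0001]
```

arm_command(series=[[-0.003, 0.001, 0.004, 0, 0, 0, 0.9], [-0.003, 0.001, 0.004, 0, 0, 0, 0.9], [-0.003, 0.001, 0.004, 0, 0, 0, 0.9], [-0.003, 0.001, 0.004, 0, 0, 0, 0.9], [-0.003, 0.001, 0.004, 0, 0, 0, 0.9], [-0.003, 0.001, 0.004, 0, 0, 0, 0.9], [-0.003, 0.001, 0.004, 0, 0, 0, 0.9], [-0.003, 0.001, 0.004, 0, 0, 0, 0.9], [-0.003, 0.001, 0.004, 0, 0, 0, 0.9], [-0.003, 0.001, 0.004, 0, 0, 0, 0.9]], squeeze=60)

```text
clock: 20.95
tcp_pos: [0.6849, 0.0123, 0.0893]
orientation: [3.141, 0.026, 0.002]
contact_force: [-1.1, -1.3, 5.8]
opening: 0.023
grip_force: 60.6
```

arm_command(series=[[-0.01, 0, -0.008, 0, 0, 0, 0.9], [-0.06, 0, -0.008, 0, 0, 0, 0.9], [-0.12, 0, -0.008, 0, 0, 0, 0.9], [-0.2, 0, -0.008, 0, 0, 0, 0.9], [-0.28, 0, -0.008, 0, 0, 0, 0.9], [-0.36, 0, -0.008, 0, 0, 0, 0.9], [-0.44, 0, -0.008, 0, 0, 0, 0.9], [-0.5, 0, -0.008, 0, 0, 0, 0.9], [-0.5, 0, -0.1, 0, 0, 0, 0.9], [-0.5, 0, -0.18, 0, 0, 0, 0.9], [-0.5, 0, -0.18, 0, 0, 0, 0.9], [-0.5, 0, -0.18, 0, 0, 0, 0.9]])

```text
clock: 21.95
tcp_pos: [0.5596, 0.0105, 0.1336]
orientation: [3.141, 0.026, 0.002]
contact_force: [-0.3, 0.6, -2.9]
opening: 0.0233
grip_force: 59.7
```

```bash
python3 - <<'E'
from h import *
list(gauges())
import math
c,s=math.cos(.033),math.sin(.033)
f=lambda x,y,z:(.5193+c*x-s*y,.336+s*x+c*y,z,.033)
print(f(-.015,.046,0),f(-.015,-.046,0))
go((.52,.15,.13,.033),f(-.015,.046,.13),f(-.015,.046,.03),f(-.015,.046,.0225))
E
```

```text
scene green px 201 [276. 238.] top z 0.1206 rect (array([659.9, 152.7]), array([39.6, 23.4]), 3.2)
scene yellow px 45 [177. 114.] top z 0.0959 rect (array([ 609.4, -346.2]), array([15.3, 20.2]), 88.9)
top green px 206 [198. 168.] top z 0.1219 rect (array([660.9, 152.5]), array([38.2, 21.7]), 2.1)
(0.5027904422608248, 0.38148004511054096, 0, 0.033) (0.5058258912568278, 0.2895301345646755, 0, 0.033)
t 22.1 tcp [0.5584, 0.0104, 0.132] yaw 0.0167 F [-0.7827, 0.512, -3.566] op 0.0233 g 59.7
[-0.1441, -0.5611, 0.0082, 0.0, 0.0007, -0.0052]
[-0.1975, -1.488, 0.0083, 0.0, 0.0007, -0.0052]
[-0.1965, -1.4881, 0.4083, 0.0, 0.0007, -0.0052]
[-0.1965, -1.4881, 0.4383, 0.0, 0.0007, -0.0052]
```

arm_command(series=[[-0.05, -0.15, 0, 0, 0, -0.005, 0.9], [-0.1, -0.3, 0, 0, 0, -0.005, 0.9], [-0.15, -0.45, 0, 0, 0, -0.005, 0.9], [-0.2, -0.6, 0, 0, 0, -0.005, 0.9], [-0.2, -0.75, 0, 0, 0, -0.005, 0.9], [-0.2, -0.9, 0, 0, 0, -0.005, 0.9], [-0.2, -0.95, 0, 0, 0, -0.005, 0.9], [-0.2, -0.95, 0, 0, 0, -0.005, 0.9], [-0.2, -0.95, 0, 0, 0, -0.005, 0.9]])

```text
clock: 22.8
tcp_pos: [0.5043, 0.2473, 0.1316]
orientation: [3.14, 0.054, -0.004]
contact_force: [0.7, -0.3, -3.4]
opening: 0.023
grip_force: 60.0
```

```bash
python3 - <<'E'
from h import *
go((.5035,.3815,.1,.033),(.5035,.3815,.0265,.033))
E
```

```text
t 22.8 tcp [0.5043, 0.2473, 0.1316] yaw 0.0345 F [0.6844, -0.3131, -3.3523] op 0.023 g 60.0
[0.0156, -0.5369, 0.1258, 0.0004, 0.0009, 0.0005]
[0.0164, -0.5373, 0.4198, 0.0004, 0.0009, 0.0005]
```

arm_command(series=[[0.015, -0.15, 0, 0, 0, 0, 0.9], [0.015, -0.3, 0, 0, 0, 0, 0.9], [0.015, -0.45, 0, 0, 0, 0, 0.9], [0.015, -0.537, 0, 0, 0, 0, 0.9], [0.015, -0.537, 0, 0, 0, 0, 0.9], [0.015, -0.537, 0.1, 0, 0, 0, 0.9], [0.015, -0.537, 0.2, 0, 0, 0, 0.9], [0.015, -0.537, 0.3, 0, 0, 0, 0.9], [0.015, -0.537, 0.38, 0, 0, 0, 0.9], [0.015, -0.537, 0.42, 0, 0, 0, 0.9], [0.015, -0.537, 0.42, 0, 0, 0, 0.9], [0.015, -0.537, 0.42, 0, 0, 0, 0.9]])

```text
clock: 23.8
tcp_pos: [0.5056, 0.3794, 0.0278]
orientation: [3.14, 0.048, -0.001]
contact_force: [1.1, 0.2, -2.1]
opening: 0.0231
grip_force: 61.4
```

arm_command(series=[[0, 0, 0.006, 0, 0, 0, 0.9], [0, 0, 0.01, 0, 0, 0, 0.9], [0, 0, 0.014, 0, 0, 0, 0.9], [0, 0, 0.014, 0, 0, 0, 0.9]])

```text
clock: 24.13
tcp_pos: [0.5053, 0.381, 0.0251]
orientation: [3.141, 0.05, 0.001]
contact_force: [0.6, -0.9, -1.0]
opening: 0.0235
grip_force: 61.7
```

arm_command(series=[[0, 0, 0.006, 0, 0, 0, 0.9], [0, 0, 0.006, 0, 0, 0, 0.9], [0, 0, 0.006, 0, 0, 0, -0.3], [0, 0, 0.006, 0, 0, 0, -0.3], [0, 0, 0.006, 0, 0, 0, -0.3], [0, 0, 0.006, 0, 0, 0, -0.3], [0, 0, 0.006, 0, 0, 0, -0.3], [0, 0, -0.15, 0, 0, 0, -0.3], [0, 0, -0.3, 0, 0, 0, -0.3], [0, 0, -0.45, 0, 0, 0, -1], [0, 0, -0.6, 0, 0, 0, -1], [0.15, 0.15, -0.65, 0, 0, 0, -1], [0.3, 0.3, -0.65, 0, 0, 0, -1], [0.45, 0.45, -0.65, 0, 0, 0, -1], [0.45, 0.6, -0.65, 0, 0, 0, -1], [0.45, 0.6, -0.65, 0, 0, 0, -1], [0.45, 0.6, -0.65, 0, 0, 0, -1]])

```text
clock: 25.55
tcp_pos: [0.6261, 0.2259, 0.1867]
orientation: [3.136, 0.033, 0.002]
contact_force: [1.1, -1.2, -0.3]
opening: 0.0856
grip_force: 0.0
```

```bash
python3 - <<'E'
from h import *
list(gauges())
go((.659,.1505,.2,.0344),(.659,.1505,.087,.0344))
E
```

```text
scene green px 199 [276. 238.] top z 0.1206 rect (array([659.8, 153.1]), array([38. , 22.8]), 3.6)
scene green px 37 [263. 248.] top z 0.1101 rect (array([698.5, 150.1]), array([ 4.3, 53.3]), 2.7)
scene yellow px 44 [176. 114.] top z 0.0963 rect (array([ 609.7, -346.4]), array([18.6, 18.4]), 79.4)
scene yellow px 204 [386. 278.] top z 0.0564 rect (array([505.7, 382.7]), array([41.9, 23.4]), 0.7)
top green px 44 [199. 153.] top z 0.1115 rect (array([697.9, 150.6]), array([ 3.7, 55. ]), 0.0)
top green px 205 [198. 168.] top z 0.1217 rect (array([660.4, 152.3]), array([38.8, 21.9]), 2.7)
top yellow px 48 [257. 175.] top z 0.0551 rect (array([661.2,  16.4]), array([45.1,  3.4]), 88.9)
top yellow px 207 [105. 233.] top z 0.0582 rect (array([506.2, 382.5]), array([37.3, 24.8]), 0.5)
t 25.6 tcp [0.6227, 0.2334, 0.1869] yaw 0.0292 F [-0.4178, 0.9982, 0.446] op 0.0853 g 0.0
[0.1353, 0.3358, -0.0523, 0.0001, 0.0001, -0.0017]
[0.1355, 0.3357, 0.3997, 0.0001, 0.0001, -0.0017]
```

Yellow lies flat in the tray (top 56 mm). Now green.

arm_command(series=[[0.07, 0.16, 0, 0, 0, 0, -1], [0.135, 0.3, 0, 0, 0, 0, -1], [0.135, 0.336, 0, 0, 0, 0, -1], [0.135, 0.336, 0, 0, 0, 0, -1], [0.135, 0.336, 0.1, 0, 0, 0, -1], [0.135, 0.336, 0.15, 0, 0, 0, -1], [0.135, 0.336, 0.15, 0, 0, 0, -1], [0.135, 0.336, 0.15, 0, 0, 0, -1], [0.135, 0.336, 0.15, 0, 0, 0, -1]])

```text
clock: 26.4
tcp_pos: [0.6586, 0.1537, 0.1503]
orientation: [-3.141, -0.054, -0.001]
contact_force: [-0.2, 1.2, -0.1]
opening: 0.0851
grip_force: 0.0
```

```bash
python3 - <<'E'
from h import *
go((.659,.1505,.087,.0344))
E
```

```text
t 26.4 tcp [0.6586, 0.1537, 0.1503] yaw 0.0341 F [-0.1702, 1.2229, -0.0975] op 0.0851 g 0.0
[0.001, 0.0129, 0.2532, -0.0002, -0.0001, -0.0001]
```

arm_command(series=[[0, 0.01, 0.1, 0, 0, 0, -1], [0, 0.01, 0.2, 0, 0, 0, -1], [0, 0.01, 0.253, 0, 0, 0, -1], [0, 0.01, 0.253, 0, 0, 0, -1], [0, 0.01, 0.253, 0, 0, 0, 0.9], [0, 0.01, 0.253, 0, 0, 0, 0.9], [0, 0.01, 0.253, 0, 0, 0, 0.9], [0, 0.01, 0.253, 0, 0, 0, 0.9], [0, 0.01, 0.253, 0, 0, 0, 0.9], [0, 0.01, 0.253, 0, 0, 0, 0.9], [0, 0.01, 0.253, 0, 0, 0, 0.9], [0, 0.01, 0.253, 0, 0, 0, 0.9], [0, 0.01, 0.253, 0, 0, 0, 0.9], [0, 0.01, 0.253, 0, 0, 0, 0.9]])

```text
clock: 27.57
tcp_pos: [0.6593, 0.1499, 0.0877]
orientation: [-3.141, -0.051, -0.002]
contact_force: [-1.7, 0.5, 6.1]
opening: 0.0232
grip_force: 60.4
```

arm_command(series=[[-0.01, 0, -0.008, 0, 0, 0, 0.9], [-0.06, 0, -0.008, 0, 0, 0, 0.9], [-0.12, 0, -0.008, 0, 0, 0, 0.9], [-0.2, 0, -0.008, 0, 0, 0, 0.9], [-0.28, 0, -0.008, 0, 0, 0, 0.9], [-0.36, 0, -0.008, 0, 0, 0, 0.9], [-0.44, 0, -0.008, 0, 0, 0, 0.9], [-0.5, 0, -0.008, 0, 0, 0, 0.9], [-0.5, 0, -0.1, 0, 0, 0, 0.9], [-0.5, 0, -0.18, 0, 0, 0, 0.9], [-0.5, 0, -0.18, 0, 0, 0, 0.9], [-0.5, 0, -0.18, 0, 0, 0, 0.9]])

```text
clock: 28.57
tcp_pos: [0.5341, 0.1456, 0.132]
orientation: [-3.141, -0.05, -0.003]
contact_force: [0.1, -0.3, -3.0]
opening: 0.0232
grip_force: 59.5
```

```bash
python3 - <<'E'
from h import *
list(gauges())
go((.506,.2895,.13,.033),(.506,.2895,.0265,.033))
E
```

```text
scene yellow px 44 [177. 114.] top z 0.096 rect (array([ 609.1, -346.6]), array([19.2, 19.9]), 78.6)
scene yellow px 206 [386. 278.] top z 0.0566 rect (array([505.5, 382.6]), array([39.8, 24.2]), 6.4)
top yellow px 205 [105. 233.] top z 0.0584 rect (array([506. , 382.6]), array([37.4, 25.4]), 0.4)
t 28.7 tcp [0.533, 0.1451, 0.1304] yaw 0.032 F [-0.8026, 0.0254, -3.1091] op 0.0232 g 59.5
[-0.0893, -0.5806, 0.0012, 0.0002, 0.0006, -0.0003]
[-0.0885, -0.5809, 0.4152, 0.0002, 0.0006, -0.0003]
```

arm_command(series=[[-0.03, -0.15, 0, 0, 0, 0, 0.9], [-0.06, -0.3, 0, 0, 0, 0, 0.9], [-0.09, -0.45, 0, 0, 0, 0, 0.9], [-0.09, -0.58, 0, 0, 0, 0, 0.9], [-0.09, -0.58, 0, 0, 0, 0, 0.9], [-0.09, -0.58, 0, 0, 0, 0, 0.9], [-0.09, -0.58, 0.1, 0, 0, 0, 0.9], [-0.09, -0.58, 0.2, 0, 0, 0, 0.9], [-0.09, -0.58, 0.3, 0, 0, 0, 0.9], [-0.09, -0.58, 0.38, 0, 0, 0, 0.9], [-0.09, -0.58, 0.415, 0, 0, 0, 0.9], [-0.09, -0.58, 0.415, 0, 0, 0, 0.9], [-0.09, -0.58, 0.415, 0, 0, 0, 0.9]])

```text
clock: 29.75
tcp_pos: [0.5068, 0.2887, 0.0272]
orientation: [3.14, 0.049, -0.001]
contact_force: [1.0, 0.2, -2.5]
opening: 0.0232
grip_force: 60.4
```

arm_command(series=[[0, 0, 0.006, 0, 0, 0, 0.9], [0, 0, 0.01, 0, 0, 0, 0.9], [0, 0, 0.012, 0, 0, 0, 0.9], [0, 0, 0.012, 0, 0, 0, 0.9]])

```text
clock: 30.08
tcp_pos: [0.5068, 0.2898, 0.0251]
orientation: [-3.141, -0.051, -0.001]
contact_force: [-0.3, 0.6, -2.5]
opening: 0.0232
grip_force: 60.4
```

arm_command(series=[[0, 0, 0.004, 0, 0, 0, 0.9], [0, 0, 0.008, 0, 0, 0, 0.9], [0, 0, 0.01, 0, 0, 0, 0.9], [0, 0, 0.01, 0, 0, 0, 0.9]])

```text
clock: 30.42
tcp_pos: [0.507, 0.29, 0.0234]
orientation: [3.141, 0.051, 0.001]
contact_force: [-1.7, -2.0, 6.3]
opening: 0.0232
grip_force: 61.8
```

Touched the floor; release, rise, and head for the valve.

arm_command(series=[[0, 0, -0.002, 0, 0, 0, 0.9], [0, 0, -0.002, 0, 0, 0, -0.3], [0, 0, -0.002, 0, 0, 0, -0.3], [0, 0, -0.002, 0, 0, 0, -0.3], [0, 0, -0.002, 0, 0, 0, -0.3], [0, 0, -0.002, 0, 0, 0, -0.3], [0, 0, -0.15, 0, 0, 0, -0.3], [0, 0, -0.3, 0, 0, 0, -0.3], [0, 0, -0.45, 0, 0, 0, -1], [0, 0, -0.6, 0, 0, 0, -1], [0, 0.15, -0.7, 0, 0, 0, -1], [0, 0.3, -0.7, 0, 0, 0, -1], [0, 0.45, -0.7, 0, 0, 0, -1], [0, 0.6, -0.7, 0, 0, 0, -1], [0, 0.75, -0.7, 0, 0, 0, -1], [0, 0.9, -0.7, 0, 0, 0, -1], [0, 0.9, -0.7, 0, 0, 0, -1], [0, 0.9, -0.7, 0, 0, 0, -1]])

```text
clock: 31.92
tcp_pos: [0.514, 0.0622, 0.1973]
orientation: [3.141, 0.042, 0.0]
contact_force: [-0.3, 1.1, -0.0]
opening: 0.0854
grip_force: 0.0
```

```bash
python3 - <<'E'
from h import *
for n,im,d in gauges(): cv2.imwrite('pics/f%s.png'%n,im[:,:,::-1])
go((.5105,-.18,.2,-.18))
E
```

```text
scene green px 182 [357. 252.] top z 0.0565 rect (array([508.1, 291.5]), array([41.4, 23.8]), 2.6)
scene yellow px 42 [177. 114.] top z 0.0962 rect (array([ 610.1, -346.6]), array([19.1, 18.9]), 27.2)
scene yellow px 202 [387. 278.] top z 0.0567 rect (array([505.3, 382.7]), array([40. , 23.4]), 1.0)
top green px 85 [140. 230.] top z 0.0584 rect (array([508. , 291.6]), array([37.2, 21.9]), 1.1)
top yellow px 202 [105. 233.] top z 0.058 rect (array([506.1, 382.4]), array([24.1, 37.3]), 89.7)
t 32.0 tcp [0.5139, 0.0658, 0.1973] yaw 0.0329 F [0.68, 0.3498, 0.714] op 0.0854 g 0.0
[-0.0457, 0.982, -0.0112, -0.0002, -0.0, 0.0678]
```

View pics/fscene.png

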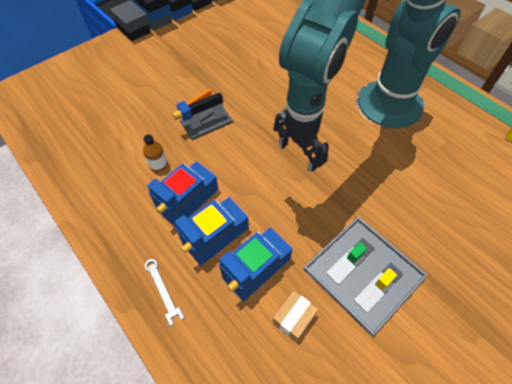

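Both gauges lie flat in the tray (357,252 and 387,278). Back to the valve.

arm_command(series=[[-0.01, 0.16, 0, 0, 0, 0.0339, -1], [-0.02, 0.32, 0, 0, 0, 0.0678, -1], [-0.03, 0.48, 0, 0, 0, 0.0678, -1], [-0.04, 0.64, 0, 0, 0, 0.0678, -1], [-0.046, 0.8, 0, 0, 0, 0.0678, -1], [-0.046, 0.96, 0, 0, 0, 0.0678, -1], [-0.046, 0.98, 0, 0, 0, 0.0678, -1], [-0.046, 0.98, 0, 0, 0, 0.0678, -1], [-0.046, 0.98, 0, 0, 0, 0.0678, -1], [-0.046, 0.98, 0, 0, 0, 0.0678, -1]])

```text
clock: 32.85
tcp_pos: [0.5109, -0.1773, 0.1971]
orientation: [-3.128, 0.277, 0.001]
contact_force: [0.2, -0.1, -0.4]
opening: 0.085
grip_force: 0.0
```

```bash
python3 - <<'E'
from h import *
go((.5105,-.3345,.2,-.18),(.5105,-.3345,.066,-.18))
E
```

```text
t 32.9 tcp [0.5109, -0.1773, 0.1971] yaw -0.1763 F [0.2226, -0.0583, -0.3964] op 0.085 g 0.0
[0.1088, 0.6195, -0.0125, -0.0004, 0.0001, 0.0012]
[0.1091, 0.6201, 0.5235, -0.0004, 0.0001, 0.0012]
```

arm_command(series=[[0.03, 0.16, 0, 0, 0, 0, -1], [0.06, 0.32, 0, 0, 0, 0, -1], [0.09, 0.48, 0, 0, 0, 0, -1], [0.109, 0.62, 0, 0, 0, 0.001, -1], [0.109, 0.62, 0, 0, 0, 0.001, -1], [0.109, 0.62, 0.1, 0, 0, 0.001, -1], [0.109, 0.62, 0.15, 0, 0, 0.001, -1], [0.109, 0.62, 0.15, 0, 0, 0.001, -1], [0.109, 0.62, 0.15, 0, 0, 0.001, -1], [0.109, 0.62, 0.15, 0, 0, 0.001, -1]])

```text
clock: 33.68
tcp_pos: [0.5102, -0.3365, 0.1604]
orientation: [-3.129, 0.285, -0.001]
contact_force: [-0.2, -0.6, 0.1]
opening: 0.0858
grip_force: 0.0
```

```bash
python3 - <<'E'
from h import *
go((.5105,-.3345,.066,-.18))
E
```

```text
t 33.7 tcp [0.5102, -0.3365, 0.1604] yaw -0.1816 F [-0.2151, -0.5678, 0.1073] op 0.0858 g 0.0
[-0.0005, -0.008, 0.3776, -0.0, -0.0002, -0.0005]
```

arm_command(series=[[0, -0.003, 0.08, 0, 0, 0, -1], [0, -0.003, 0.16, 0, 0, 0, -1], [0, -0.003, 0.24, 0, 0, 0, -1], [0, -0.003, 0.32, 0, 0, 0, -1], [0, -0.003, 0.377, 0, 0, 0, -1], [0, -0.003, 0.377, 0, 0, 0, -1], [0, -0.003, 0.377, 0, 0, 0, 0.9], [0, -0.003, 0.377, 0, 0, 0, 0.9], [0, -0.003, 0.377, 0, 0, 0, 0.9], [0, -0.003, 0.377, 0, 0, 0, 0.9], [0, -0.003, 0.377, 0, 0, 0, 0.9], [0, -0.003, 0.377, 0, 0, 0, 0.9], [0, -0.003, 0.377, 0, 0, 0, 0.9], [0, -0.003, 0.377, 0, 0, 0, 0.9], [0, -0.003, 0.377, 0, 0, 0, 0.9], [0, -0.003, 0.377, 0, 0, 0, 0.9], [0, -0.003, 0.377, 0, 0, 0, 0.9], [0, -0.003, 0.377, 0, 0, 0, 0.9]], squeeze=50)

```text
clock: 35.18
tcp_pos: [0.5108, -0.3356, 0.0683]
orientation: [-3.127, 0.288, -0.004]
contact_force: [-2.7, 5.9, 12.6]
opening: 0.0284
grip_force: 54.1
```

```bash
python3 - <<'E'
from h import *
list(gauges())
E
```

```text
scene green px 180 [357. 251.] top z 0.0563 rect (array([507.2, 291.5]), array([41.7, 24.1]), 2.2)
scene yellow px 46 [177. 114.] top z 0.0962 rect (array([ 609.5, -347.7]), array([19.7, 19.7]), 86.8)
scene yellow px 202 [386. 278.] top z 0.0566 rect (array([505.3, 382.7]), array([41.5, 23.4]), 1.2)
top green px 39 [201. 184.] top z 0.0557 rect (array([635. , 148.3]), array([ 1.6, 54.6]), 1.4)
top green px 81 [140. 230.] top z 0.0578 rect (array([508.1, 291.5]), array([21.1, 38. ]), 88.6)
top yellow px 202 [105. 233.] top z 0.0581 rect (array([506.1, 382.9]), array([24.7, 37.7]), 88.5)
```

arm_command(series=[[0, 0, 0, 0, 0, 0, 0.9], [0, 0, 0, 0, 0, 0, 0.9], [0, 0, 0, 0, 0, 0, -1], [0, 0, 0, 0, 0, 0, -1], [0, 0, 0, 0, 0, 0, -1], [0, 0, 0, 0, 0, 0, -1], [0, 0, 0, 0, 0, 0, -1], [0, 0, 0, 0, 0, 0, -1], [0, 0, -0.1, 0, 0, 0, -1], [0, 0, -0.25, 0, 0, 0, -1], [0, 0, -0.4, 0, 0, 0, -1], [0, 0, -0.55, 0, 0, 0, -1], [0, 0, -0.65, 0, 0, 0, -1], [0, 0, -0.65, 0, 0, 0, -1], [0, 0, -0.65, 0, 0, 0, -1], [0, 0, -0.65, 0, 0, 0, -1]])

```text
clock: 36.62
tcp_pos: [0.5089, -0.3363, 0.2272]
orientation: [-3.128, 0.288, 0.002]
contact_force: [-1.1, -0.1, -0.3]
opening: 0.0851
grip_force: 0.0
```

```bash
python3 - <<'E'
from h import *
for n,im,d in gauges():
    P=cloud(n,d); h=hsv(im); X,Y,Z=[P[...,k] for k in range(3)]
    og=(X>.42)&(X<.62)&(Y<-.28)&(Y>-.42)&(Z>.08)&(Z<.11)&(h[...,0]<16)&(h[...,1]>170)&(h[...,2]>120)
    if og.sum()>10: print('org',rect(P[og]))
    cv2.imwrite('pics/g%s.png'%n,im[:,:,::-1])
go()
E
```

```text
scene green px 181 [357. 251.] top z 0.0567 rect (array([507.8, 291.6]), array([39.9, 23.7]), 2.0)
scene yellow px 44 [177. 114.] top z 0.0971 rect (array([ 609.3, -346.3]), array([16.2, 18.8]), 85.3)
scene yellow px 201 [387. 278.] top z 0.0565 rect (array([505.6, 382.7]), array([41. , 23.3]), 0.9)
org (array([ 517.2, -356.7]), array([89.3, 10.8]), 2.8)
top green px 45 [199. 153.] top z 0.1117 rect (array([697.8, 150.7]), array([ 3.7, 54.9]), 0.5)
top green px 43 [200. 184.] top z 0.0552 rect (array([634.8, 150.6]), array([ 1.6, 50.2]), 2.2)
top green px 84 [140. 230.] top z 0.0583 rect (array([508.2, 291.7]), array([21.8, 37.6]), 88.1)
top yellow px 201 [105. 233.] top z 0.0582 rect (array([506.3, 382.7]), array([37.2, 24.3]), 0.5)
org (array([ 501.4, -359. ]), array([54.3,  8.4]), 4.3)
t 36.7 tcp [0.5085, -0.3362, 0.2263] yaw -0.1836 F [-0.7134, -0.018, 0.0245] op 0.0852 g 0.0
```

View pics/gscene.png

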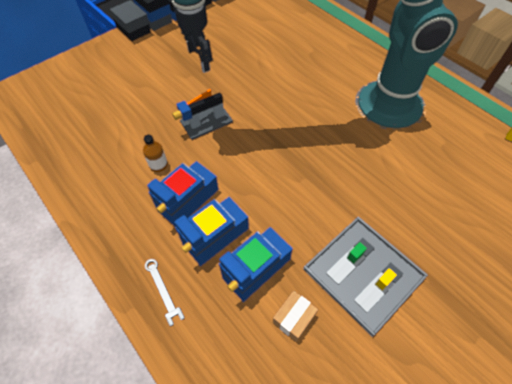

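The trigger has sprung back, both gauges lie flat in the tray, and the hand is clear of everything. Handing in.

```bash
python3 -c "
from cell import ctrl
print(ctrl.job_done())"
```

```text
the job is handed in; nothing more can be done
None
```

I completed the task and handed it in at about 37 s with no verdict shown: the yellow and green gauges (no red one was there) were seated, the valve was cycled, both were laid flat in the tray, and the valve was cycled again empty; the bottle and box were not touched.

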